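# Turn and lock a power board in its rework frame and sleeve its capacitors

## Task

The power board in the rework frame was left standing on edge with the frame's knob loose: turn it level with the capacitors pointing up and lock the frame by turning the knob fully clockwise. Then slide every grey insulating sleeve on the bench fully home over a capacitor, one sleeve per capacitor, and let go. With the sleeves on, loosen the knob fully, tip the board 30 degrees so that its capacitors lean towards the robot, and lock the knob again; do not disturb the meter, the solder reel and the screwdriver.

Things in the scene. Friction and masses are not known exactly. Their poses are not given: they have to be found in the camera images.
- board (a joint): turning part of the rework frame, rad: 0 = level, capacitors up; negative = long edge nearer the robot raised, capacitors lean away from the robot (starts -1.4 to -0.8); positive = near edge lowered, capacitors lean to the robot; 30 degrees = 0.52. With the knob loose it turns against friction of 0.2 N m (about 4 N at an edge) and stays where left; no stop at level
- board_mid (a point): centre of green board in rails: 210 mm along y (pivot axis, towards the knob's end), 130 mm across x (away from robot at level), z out of the capacitor side; turns with it. Pivot 110 mm above the bench; rails' face 6 mm, board's face 3 mm above it. Bare strips 25 to 65 mm from the axis may be pushed. Posts start 108 mm from here, 166 mm tall; base plate 150 x 340 x 12 mm
- cap1 (a point): upright round black capacitor, bright top, 35 mm diameter, top 40 mm above the board face, slightly chamfered. This point is on its axis, 25 mm above the board face, where the centre of a fully seated sleeve lies; axes as board_mid. 60 mm from the board's centre, at the end away from the knob
- cap2 (a point): upright round black capacitor, bright top, 35 mm diameter, top 40 mm above the board face, slightly chamfered. This point is on its axis, 25 mm above the board face, where the centre of a fully seated sleeve lies; axes as board_mid. At the board's centre
- cap3 (a point): upright round black capacitor, bright top, 35 mm diameter, top 40 mm above the board face, slightly chamfered. This point is on its axis, 25 mm above the board face, where the centre of a fully seated sleeve lies; axes as board_mid. 60 mm from the board's centre, at the knob's end
- knob (a joint): the frame's locking knob, black, on top of the end post, vertical axis, rad: 0 = fully loose, grows clockwise seen from above, 1.4 = stop. It starts to press the brake near 0.5 and locks the board from 1.1 on; below 0.45 it counts as loose. Starts at 0 to 0.3, stays where it is left, takes about 0.2 N m to turn
- knob_grip (a point): on the knob's axis, 197 mm above the bench, in the upper half of its bar grip: the bar is 42 mm long, 14 mm wide and 32 mm high, its top 7 mm above this point, standing on a disc of 44 mm diameter whose face is 23 mm below this point. x runs along the bar and turns with it (at 0 it points across the board's long axis), z up
- sleeve1_mid (a point): insulating sleeve: plain grey plastic tube, open at both ends, 50 mm outside and 42 mm inside diameter, 50 mm tall, 50 to 85 g, standing upright on the bench at the start. This point is its centre, half way up (25 mm above either end); z runs along its axis. May be absent.
- sleeve2_mid (a point): insulating sleeve: plain grey plastic tube, open at both ends, 50 mm outside and 42 mm inside diameter, 50 mm tall, 50 to 85 g, standing upright on the bench at the start. This point is its centre, half way up (25 mm above either end); z runs along its axis. May be absent.
- sleeve3_mid (a point): insulating sleeve: plain grey plastic tube, open at both ends, 50 mm outside and 42 mm inside diameter, 50 mm tall, 50 to 85 g, standing upright on the bench at the start. This point is its centre, half way up (25 mm above either end); z runs along its axis. May be absent.
- sleeve1: the sleeve of point sleeve1_mid; its origin is the centre of the end it first stands on
- sleeve2: the sleeve of point sleeve2_mid; its origin is the centre of the end it first stands on
- sleeve3: the sleeve of point sleeve3_mid; its origin is the centre of the end it first stands on
- meter: bystander: black multimeter lying flat, 150 x 75 x 35 mm; origin at its underside's centre
- reel: bystander: solder reel standing on its flange, 56 mm diameter, 38 mm tall; origin at its underside's centre
- driver: bystander: screwdriver lying on the bench; origin at its underside's centre

How it is judged (in metres and radians):
On the way, in this order (a step that is already met when the one before it is completed fails the run):
1. the board is level with the capacitors up, and the knob is locked (value of joint board between -0.08 and 0.08 rad and value of joint knob above 1.1 rad), for 0.3 s.
2. every sleeve is fully home over a capacitor and released, the board still level and locked (all of step 1 and (distance between sleeve1_mid and cap1 below 0.008 m or distance between sleeve1_mid and cap2 below 0.008 m or distance between sleeve1_mid and cap3 below 0.008 m) and (distance between sleeve2_mid and cap1 below 0.008 m or distance between sleeve2_mid and cap2 below 0.008 m or distance between sleeve2_mid and cap3 below 0.008 m) and (distance between sleeve3_mid and cap1 below 0.008 m or distance between sleeve3_mid and cap2 below 0.008 m or distance between sleeve3_mid and cap3 below 0.008 m) and contact force between the fingers and sleeve1 below 0.05 N and contact force between the fingers and sleeve2 below 0.05 N and contact force between the fingers and sleeve3 below 0.05 N), for 0.3 s.
3. the knob is loosened again (value of joint knob below 0.45 rad), for 0.1 s.
At the end, for the whole second after the job is handed in: The board leans 30 degrees towards the robot (joint 0.42 to 0.63 rad), the knob is locked (above 1.1 rad), every sleeve that is present is fully home over a capacitor (its centre within 8 mm of the seat point), all released and at rest (value of joint board between 0.42 and 0.63 rad and value of joint knob above 1.1 rad and velocity of joint board between -0.02 and 0.02 rad/s and (distance between sleeve1_mid and cap1 below 0.008 m or distance between sleeve1_mid and cap2 below 0.008 m or distance between sleeve1_mid and cap3 below 0.008 m) and (distance between sleeve2_mid and cap1 below 0.008 m or distance between sleeve2_mid and cap2 below 0.008 m or distance between sleeve2_mid and cap3 below 0.008 m) and (distance between sleeve3_mid and cap1 below 0.008 m or distance between sleeve3_mid and cap2 below 0.008 m or distance between sleeve3_mid and cap3 below 0.008 m) and contact force between the fingers and sleeve1 below 0.05 N and contact force between the fingers and sleeve2 below 0.05 N and contact force between the fingers and sleeve3 below 0.05 N and linear speed of each of sleeve1, sleeve2, sleeve3 below 0.02 m/s); the robot touches nothing.
It fails at once if the meter is pushed more than 30 mm from its place (distance of meter from where it was at the start of the episode above 0.03 m).
It fails at once if the solder reel is pushed more than 30 mm from its place (distance of reel from where it was at the start of the episode above 0.03 m).
It fails at once if the screwdriver is pushed more than 30 mm from its place (distance of driver from where it was at the start of the episode above 0.03 m).
Of sleeve1, sleeve2, sleeve3 only 2 to 3 are there at a start; the rules pass over those that are not, and their reading is None.
At some moment in a run one of sleeve1, sleeve2, sleeve3 may be knocked a few centimetres aside while the robot is not near it.
It also fails if it takes over 208 s, if anything falls off the work surface, if the arm or the gripper's body presses on something with over 40 N, if the wrist force passes 120 N, or if a joint passes its speed limit or range.

## Robot

A 6-joint arm with a two-finger parallel gripper is mounted at the origin on the work surface. World frame = base frame: x ahead of the robot, y to its left, z up, the work surface at z = 0. Lengths are in m, angles in degrees, forces in N, time in s.
With the tool pointing down it reaches from about 0.35 to 0.875 m from the base axis. Payload 4.2 kg.
Tool frame: the origin (TCP) lies where the fingers leave the gripper's body, on its centre line; the fingertips stand 70 mm ahead of it and the grasp point (between the pads) lies 51 mm ahead of it; z points along the fingers, y is the direction in which the jaws open and shut (so a half turn about z gives the same grasp; the last joint's range is limited). The gripper opens to 87 mm and grips with 3 to 60 N. Pads are 19 mm wide; open, the fingers measure 117 mm over their backs; the gripper's body (75 mm by 190 mm) begins 51 mm behind the grasp point.
Start: joints at [-48.724, 22.042, 0.453, 0, -68.411, -14.817], TCP at [0.278, -0.56, 0.292] pointing down, gripper open.
Joint ranges: [-179.83, 179.83], [-69.29, 118.12], [-61.27, 80.66], [-181.25, 117.63], [-171.15, -9.14], [-177.46, 177.46]. Speed limits (degrees/s): [159.86, 159.86, 180, 180, 180, 180].

## Interface

Orientations are given as a 3x3 rotation matrix whose columns are the frame's x, y, z axes.
In Python, from station import sense, cams, job gives the robot as it stands. The module is installed in compiled form; this text tells all that it offers.
- The arm moves only by the shell command python3 -m handwheel 'ROWS'. ROWS is JSON, a list of rows, each a list of 5 numbers: the shift along the tool's x, y, z in cm, then the turn about the tool's z in degrees, then the opening, from 0 (shut) to 1 (fully open). A call has 1 to 10 rows; each row shifts and turns the commanded pose from where the row before left it, along the tool's axes as they then stand; what a row does not reach is not made up. A row lasts 1/8 s, in which the tool goes at most 62.5 mm and 10.7 degrees, less where a joint would pass 70% of its speed; a pose out of reach is approached as far as the arm can. A call with a gripper value outside its range is refused whole. The fingers move at their own pace and stop on an object; the grip force is fixed at half the most. Time passes only in rows, so rows that do not move let the fingers close. It gives the time, the measured TCP pose, the force and the opening at its end, in the units of the state.
- sense(): the state, without advancing time (a new reading comes with each control period).
- cams.capture(name): name is "scene" or "top"; returns the picture (420x560x3 uint8, red, green, blue); there is no depth.
- cams.camera_params(name): a dict with "fx", "fy", "cx", "cy" (pixels), "origin" and "rotation" of the camera in the world. Camera axes: x right, y down, z forward; pixel columns grow to the right and rows downward; lengths in m; the calibration is good to about 2 mm. A picture is of the moment at which its call begins. camera_params takes no time and is no camera call.
- job.finish_job(): hands the job in, once; it reports no verdict.
The state is a dict: "time_s": time; "joints": joint angles; "joint_velocities": joint speeds; "effort": joint torques, N m; "tcp_pos": TCP position; "ee_rot": TCP orientation; "wrist_force": force on the tool from outside, world axes, zero at the start; "moment": the same for the moment, N m; "gripper_width": opening from 0.0 (shut) to 1.0 (fully open).
Only numpy, scipy, OpenCV 4.12 (cv2) and the standard library are available. Lean on these libraries where they do the work, as an engineer would, in place of code of your own. Each camera call takes 0.05 s, during which the arm holds its last target. There are 200 camera calls.

## Working session

There is one attempt and no reset: what is moved stays moved. The work goes in short steps, Python scripts to look and compute and a shell command to move; the robot and the scene stay as the last step left them, time stands still between calls to the robot, and variables do not carry over. Pictures are saved under pics/ and viewed, about 12 in all and at most 16, crops included, and the job is handed in when it is done.

```bash
mkdir -p pics
cat > h.py <<'E'
import numpy as np, cv2
from station import sense, cams, job
def cap(n,f=None):
    im=cams.capture(n)
    if f: cv2.imwrite('pics/'+f,im[:,:,::-1])
    return im
def ray(n,u,v):
    p=cams.camera_params(n); R=np.array(p['rotation']); d=R@np.array([(u-p['cx'])/p['fx'],(v-p['cy'])/p['fy'],1])
    return np.array(p['origin']),d
def onz(n,u,v,z):
    o,d=ray(n,u,v); return o+d*(z-o[2])/d[2]
def proj(n,P):
    p=cams.camera_params(n); c=np.array(p['rotation']).T@(np.array(P)-np.array(p['origin']))
    return np.array([p['fx']*c[0]/c[2]+p['cx'],p['fy']*c[1]/c[2]+p['cy']])
def tri(a,b):
    (o1,d1),(o2,d2)=ray(*a),ray(*b); A=np.stack([d1,-d2],1); t=np.linalg.lstsq(A,o2-o1,rcond=None)[0]
    p,q=o1+t[0]*d1,o2+t[1]*d2; return (p+q)/2,np.linalg.norm(p-q)
E
python3 - <<'E'
from h import *
np.set_printoptions(precision=3,suppress=True)
for n in('scene','top'):
    cap(n,n+'0.png'); print(n,{k:np.round(v,3).tolist() for k,v in cams.camera_params(n).items()})
s=sense(); print(s['time_s'],s['tcp_pos'],np.array(s['ee_rot']),s['gripper_width'])
E
```

```text
scene {'fx': 501.493, 'fy': 501.493, 'cx': 280.414, 'cy': 211.29, 'origin': [1.22, 0.533, 1.23], 'rotation': [[-0.595, 0.643, -0.483], [0.804, 0.465, -0.371], [-0.014, -0.609, -0.793]]}
top {'fx': 536.6, 'fy': 536.6, 'cx': 280.943, 'cy': 210.33, 'origin': [0.443, -0.005, 1.74], 'rotation': [[-0.026, -0.996, 0.085], [-1.0, 0.027, 0.011], [-0.013, -0.085, -0.996]]}
0.1 [ 0.278 -0.559  0.291] [[-0.895 -0.445 -0.001]
 [-0.445  0.895  0.002]
 [ 0.     0.002 -1.   ]] 0.9972117077802469
```

View pics/scene0.png

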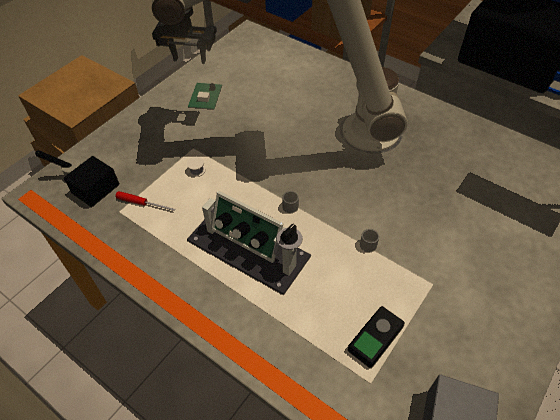

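View pics/top0.png

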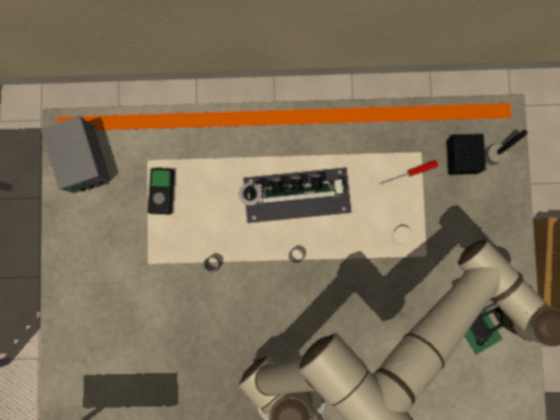

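The scene and top pictures show the board standing on edge (top cols 245–350, rows 170–220), with the knob at the +y end, (250,193). Two grey sleeves are at top (213,262) and (297,254). The reel is at (401,234), the driver at (410,172) and the meter at (160,190). I'll enlarge the important parts.

Run:
```python
from h import *
a=cv2.imread('pics/top0.png')[155:275,195:355]; b=cv2.imread('pics/scene0.png')[150:300,180:390]
a=cv2.resize(a,(800,600),interpolation=cv2.INTER_CUBIC); cv2.imwrite('pics/c1.png',a)
b=cv2.resize(b,(800,571),interpolation=cv2.INTER_CUBIC); cv2.imwrite('pics/c2.png',b)
```

```text
(no output)
```

View pics/c1.png

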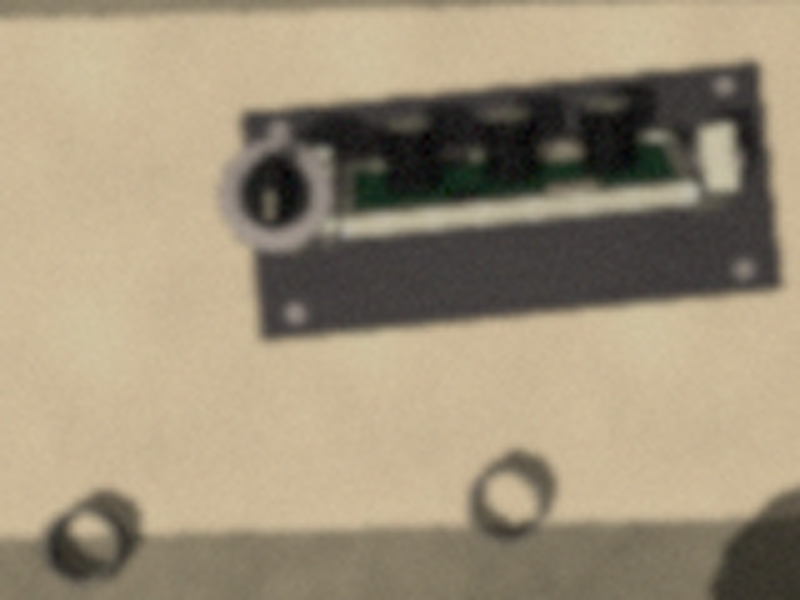

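View pics/c2.png

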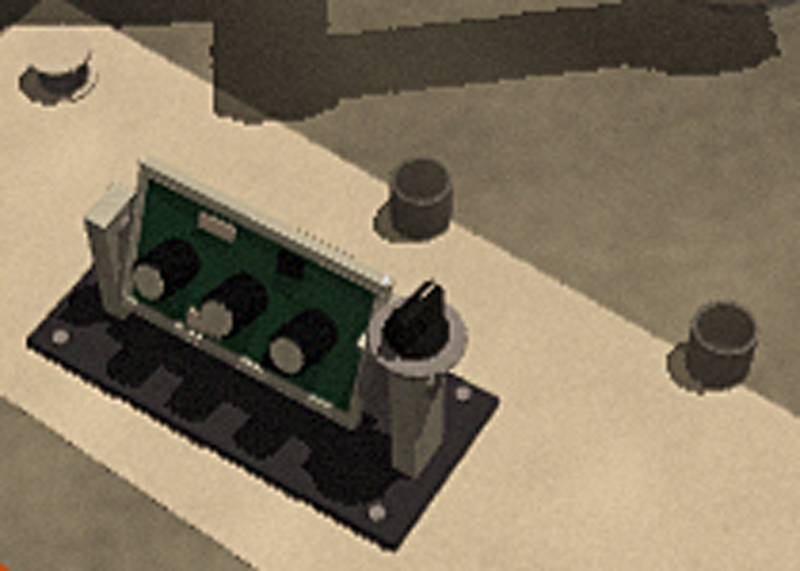

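```bash
cat > a.py <<'E'
from h import *
np.set_printoptions(precision=4,suppress=True)
T=lambda x,y:('top',195+x/5,155+y/5); S=lambda x,y:('scene',180+x/3.81,150+y/3.81)
c=np.array([onz(*T(*p),.012) for p in[(245,115),(757,65),(778,285),(265,338)]]); print('corners',c,c.mean(0))
print('len',np.linalg.norm(c[0]-c[1]),np.linalg.norm(c[3]-c[2]),np.linalg.norm(c[0]-c[3]),np.linalg.norm(c[1]-c[2]))
y=(c[0]-c[1]+c[3]-c[2]);y/=np.linalg.norm(y); x=np.array([y[1],-y[0],0]); print('yaw x',np.degrees(np.arctan2(x[1],x[0])))
cs=np.array([onz(*S(*p),.012) for p in[(394,551),(28,345),(498,402)]]); print('scene corners',cs)
C=c.mean(0)
print('knob T disc',onz(*T(272,192),.174),'S disc',onz(*S(418,332),.174)); print('pred',C+y*.12+[0,0,.162])
for n,t,s in(('A',(80,545),(723,325)),('B',(512,498),(422,180))):
    print(n,onz(*T(*t),.05),onz(*S(*s),.05),tri(T(*t),S(*s)))
# raised edge of board, near corners
print('edge',tri(T(340,230),S(388,283)),tri(T(698,193),S(143,165)))
print('reel',onz('scene',195,167,.038),onz('top',401,234,.038)); print('knob bar tip',onz(*T(270,205),.204),onz(*S(433,287),.204))
E
python3 a.py
```

```text
corners [[ 0.7     0.1312  0.012 ]
 [ 0.7235 -0.2025  0.012 ]
 [ 0.5797 -0.2108  0.012 ]
 [ 0.5544  0.1212  0.012 ]] [ 0.6394 -0.0402  0.012 ]
len 0.3344630828773721 0.33291475993019776 0.14598146850248345 0.14399000855358085
yaw x 4.194536443810935
scene corners [[ 0.703   0.1399  0.012 ]
 [ 0.7261 -0.1934  0.012 ]
 [ 0.5561  0.129   0.012 ]]
knob T disc [0.6298 0.1034 0.174 ] S disc [0.6301 0.1081 0.174 ]
pred [0.6306 0.0795 0.174 ]
A [0.4248 0.2374 0.05  ] [0.4217 0.2392 0.05  ] (array([0.4241, 0.2385, 0.0521]), np.float64(0.0031632728971881024))
B [ 0.4472 -0.0346  0.05  ] [ 0.4403 -0.025   0.05  ] (array([ 0.4438, -0.0298,  0.0504]), np.float64(0.011820705171916303))
edge (array([0.6064, 0.0648, 0.1684]), np.float64(0.0013716545456434008)) (array([ 0.6224, -0.1462,  0.1618]), np.float64(0.003964506835307024))
reel [ 0.5113 -0.3542  0.038 ] [ 0.5036 -0.3642  0.038 ]
knob bar tip [0.6187 0.1027 0.204 ] [0.6118 0.1071 0.204 ]
```

Run:
```python
from h import *
np.set_printoptions(precision=4,suppress=True)
for n,box,hull in(('top',(235,160,360,228),1),('scene',(180,190,320,300),1)):
    im=cv2.imread(f'pics/{n}0.png').astype(int); g=im.max(2); x0,y0,x1,y1=box
    m=np.zeros(g.shape,np.uint8); m[y0:y1,x0:x1]=(g[y0:y1,x0:x1]<100)*255
    cs,_=cv2.findContours(m,cv2.RETR_EXTERNAL,cv2.CHAIN_APPROX_NONE); c=max(cs,key=cv2.contourArea)
    h=cv2.convexHull(c); q=cv2.approxPolyDP(h,6,True)[:,0]
    print(n,q.tolist()); print(np.array([onz(n,u,v,.012) for u,v in q]))
for n,boxes in(('top',((200,248,230,275),(285,242,312,266))),('scene',((355,222,384,256),(276,185,304,216)))):
    g=cv2.imread(f'pics/{n}0.png').max(2)
    for a,b,c,d in boxes: print(n,(a,b)); print('\n'.join(' '.join(f'{v:3d}' for v in r) for r in g[b:d,a:c]))
```

```text
top [[345, 168], [349, 211], [248, 221], [245, 178]]
[[ 0.7236 -0.1979  0.012 ]
 [ 0.5831 -0.2057  0.012 ]
 [ 0.5595  0.1211  0.012 ]
 [ 0.6999  0.1279  0.012 ]]
scene [[310, 256], [282, 294], [187, 238], [217, 193], [295, 225]]
[[ 0.5586  0.1283  0.012 ]
 [ 0.7038  0.1357  0.012 ]
 [ 0.72   -0.2005  0.012 ]
 [ 0.5375 -0.2417  0.012 ]
 [ 0.4946  0.0299  0.012 ]]
top (200, 248)
205 203 205 204 206 203 201 201 202 201 202 202 202 202 198 202 202 202 200 202 202 205 202 200 197 196 199 199 202 203
202 202 202 206 202 205 204 202 203 203 203 204 203 202 198 202 199 197 202 200 198 202 201 202 197 197 200 200 203 202
203 203 201 202 205 203 203 204 203 203 203 204 201 200 203 203 201 200 202 200 201 205 204 202 201 196 198 201 201 203
203 205 204 203 202 205 203 203 204 204 203 203 199 199 199 196 196 196 199 203 201 204 203 204 204 204 200 202 202 201
201 204 205 204 203 204 204 201 204 204 202 198 197 186 178 176 178 177 188 196 202 203 204 201 206 207 203 202 203 201
203 203 201 202 204 205 206 204 205 204 201 192 181 159 142 133 133 139 155 174 186 197 203 201 204 205 203 204 202 201

[... 11876 characters left out ...]
  83 222 210 177 160 131 133
207 207 110  75  89  84  88  69  43  33  45  42  50  49  48  49  51  51  49  43  71 146 213 203 206 207 171 156
203 213 220 108  68  77  91  91  80  45  54  36  47  45  47  44  46  44  64 100 154 211 206 203 198 202 207 203
204 203 211 215 109 112  80  81  86  73  72  47  43  35  43  57  60 103 155 223 218 203 205 202 199 200 202 207
207 203 204 210 214 215 109 108 120 117 118 122 112 102 110 147 147 224 210 205 206 195 202 195 198 202 198 205
202 204 204 205 204 210 215 216 219 220 219 216 219 219 218 215 213 207 204 200 204 196 201 198 201 211 203 202
201 209 201 201 203 199 203 204 205 204 202 201 207 203 207 200 204 203 200 202 201 197 199 200 204 204 201 201
```

```bash
python3 -m handwheel '[[0,0,0,7.6,0],[0,0,0,7.6,0],[0,0,0,7.6,0],[-3.5,3.9,0,0,0],[-3.5,3.9,0,0,0],[-3.5,3.9,0,0,0],[-3.5,3.9,0,0,0],[-3.5,3.9,0,0,0],[-3.5,3.9,0,0,0],[-3.5,3.9,0,0,0]]'; python3 -m handwheel '[[-3.5,3.9,0,0,0],[-3.5,3.9,0,0,0],[-3.5,3.9,0,0,0],[-3.5,3.9,0,0,0],[-3.4,4.0,0,0,0],[0,0,0,0,0]]'
```

```text
time_s: 1.35
tcp_pos: [0.5062, -0.2698, 0.2919]
ee_rot: [[-0.998, -0.064, -0.001], [-0.064, 0.998, 0.0], [0.001, 0.0, -1.0]]
wrist_force: [-0.5, 0.2, -0.3]
gripper_width: 0.021
time_s: 2.1
tcp_pos: [0.6681, -0.0616, 0.2905]
ee_rot: [[-0.998, -0.068, -0.002], [-0.068, 0.998, 0.0], [0.002, 0.0, -1.0]]
wrist_force: [-0.4, -0.1, 0.2]
gripper_width: 0.002
```

```bash
python3 -m handwheel '[[0,0,3.3,0,0],[0,0,3.2,0,0],[0,0,0,0,0]]'
python3 - <<'E'
from h import *
a=cap('top','top1.png'); b=cap('scene','s1.png')
A=cv2.resize(b[150:300,180:390],(800,571)); cv2.imwrite('pics/m1.png',np.hstack([cv2.resize(a[:,200:,::-1],(400,467)),cv2.resize(b[140:310,190:336,::-1],(400,467))]))
E
```

```text
time_s: 2.48
tcp_pos: [0.6646, -0.0655, 0.224]
ee_rot: [[-0.998, -0.063, -0.008], [-0.063, 0.998, -0.0], [0.008, 0.0, -1.0]]
wrist_force: [-0.1, -0.8, -0.4]
gripper_width: 0.004
```

View pics/m1.png

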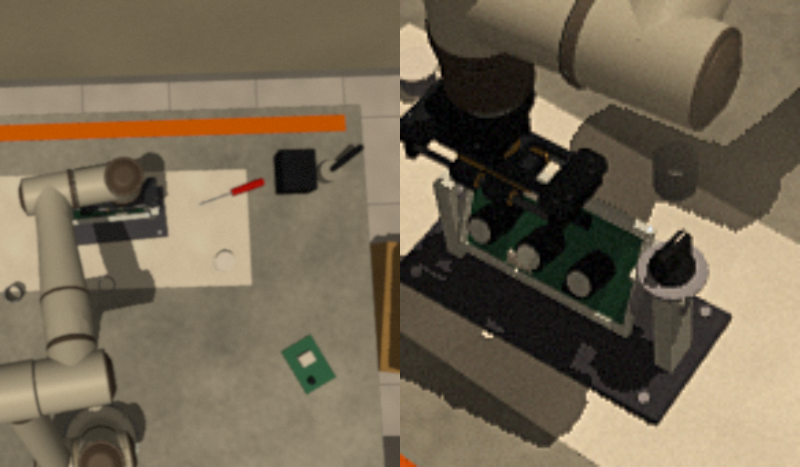

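The tool is on the capacitor side behind the raised edge. There are only two sleeves (the area the arm hid earlier is empty). Now the push.

```bash
python3 -m handwheel '[[1.8,0,0,0,0],[1.8,0,0,0,0],[0.96,0,0.53,0,0],[0.76,0,0.65,0,0],[0.61,0,0.79,0,0],[0.45,0,0.9,0,0],[0.2,0,0.5,0,0],[0,0,0,0,0]]'
```

```text
time_s: 3.58
tcp_pos: [0.6004, -0.069, 0.1928]
ee_rot: [[-0.998, -0.064, -0.003], [-0.064, 0.998, -0.0], [0.003, 0.0, -1.0]]
wrist_force: [2.3, 0.1, 1.7]
gripper_width: 0.004
```

```bash
python3 -m handwheel '[[0.03,0,0.3,0,0],[0,0,0.3,0,0],[0,0,0.2,0,0],[0,0,0,0,0],[0,0,0,0,0]]'
```

```text
time_s: 4.2
tcp_pos: [0.6008, -0.0687, 0.1848]
ee_rot: [[-0.998, -0.064, -0.0], [-0.064, 0.998, 0.001], [-0.0, 0.001, -1.0]]
wrist_force: [0.4, -0.7, 0.7]
gripper_width: 0.002
```

```bash
python3 -m handwheel '[[0,0,0.18,0,0],[0,0,0,0,0],[0,0,0,0,0]]'; python3 -m handwheel '[[0,0,-4,0,0],[0,0,-5,0,0],[4,0,0,0,0.6],[5,0,0,0,0.6],[5,0,0,0,0.6],[0,0,0,0,0.6]]'
python3 - <<'E'
from h import *
a=cap('top','top2.png'); b=cap('scene','s2.png')
cv2.imwrite('pics/m2.png',np.hstack([cv2.resize(a[155:235,235:360,::-1],(420,269*420//420),interpolation=2),cv2.resize(b[180:300,185:325,::-1],(314,269),interpolation=2)]))
E
```

```text
time_s: 4.58
tcp_pos: [0.6009, -0.0687, 0.1838]
ee_rot: [[-0.998, -0.064, 0.001], [-0.064, 0.998, 0.0], [-0.001, 0.0, -1.0]]
wrist_force: [-0.7, 1.7, 1.7]
gripper_width: 0.01
time_s: 5.32
tcp_pos: [0.4577, -0.0783, 0.2737]
ee_rot: [[-0.998, -0.063, -0.001], [-0.063, 0.998, 0.001], [0.001, 0.001, -1.0]]
wrist_force: [0.6, -0.4, 0.8]
gripper_width: 0.372
```

View pics/m2.png

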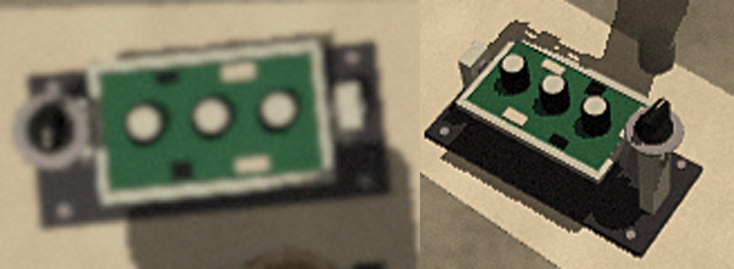

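The board now looks level, with the three cap tops showing as bright discs. I'll check this numerically.

```bash
cat > caps.py <<'E'
from h import *
import sys
np.set_printoptions(precision=4,suppress=True)
def blobs(n,f,box):
    im=cv2.imread('pics/'+f); x0,y0,x1,y1=box; sub=im[y0:y1,x0:x1]
    hsv=cv2.cvtColor(sub,cv2.COLOR_BGR2HSV)
    gm=((hsv[...,0]>50)&(hsv[...,0]<90)&(hsv[...,1]>110)).astype(np.uint8)
    c=max(cv2.findContours(gm,cv2.RETR_EXTERNAL,cv2.CHAIN_APPROX_NONE)[0],key=cv2.contourArea)
    h=cv2.convexHull(c); q=cv2.approxPolyDP(h,5,True)[:,0]+[x0,y0]
    hm=np.zeros(gm.shape,np.uint8); cv2.fillPoly(hm,[h],1); hm=cv2.dilate(hm,np.ones((3,3)),iterations=3 if n=='scene' else 0)
    bm=((sub.max(2)>130)&(hm>0)).astype(np.uint8)
    N,_,st,ce=cv2.connectedComponentsWithStats(bm)
    return q,[(ce[i]+[x0,y0],st[i][2:]) for i in range(1,N) if st[i][4]>25]
if __name__=='__main__':
  for n,f,box in(('top',sys.argv[1],(255,160,340,222)),('scene',sys.argv[2],(190,180,300,275))):
    q,b=blobs(n,f,box); print(n,'green',q.tolist()); print(np.array([onz(n,*p,.113) for p in q]))
    for c,s in b: print(c,s,onz(n,*c,.153))
E
python3 caps.py top2.png s2.png
```

```text
top green [[325, 173], [328, 203], [270, 209], [267, 178]]
[[ 0.6935 -0.125   0.113 ]
 [ 0.6011 -0.1311  0.113 ]
 [ 0.5875  0.0459  0.113 ]
 [ 0.683   0.0528  0.113 ]]
[305.5 176. ] [10  5 48] [ 0.6799 -0.0637  0.153 ]
[317.2344 187.0469] [ 9  9 64] [ 0.6458 -0.0976  0.153 ]
[297.1846 189.    ] [ 9  9 65] [ 0.6416 -0.0378  0.153 ]
[277.1846 191.    ] [ 9  9 65] [0.6372 0.0219 0.153 ]
[309.6087 203.3913] [10  6 46] [ 0.5975 -0.0734  0.153 ]
scene green [[228, 199], [282, 226], [264, 254], [207, 224]]
[[ 0.5925 -0.1372  0.113 ]
 [ 0.5784  0.0447  0.113 ]
 [ 0.6795  0.0603  0.113 ]
 [ 0.6945 -0.1269  0.113 ]]
[230.1778 230.482 ] [ 67  59 388] [ 0.6932 -0.0397  0.153 ]
[262.9936 213.4013] [ 55  29 157] [ 0.5978 -0.0042  0.153 ]
[243.9903 214.0194] [ 11  16 103] [ 0.6295 -0.0445  0.153 ]
[262.5692 226.6308] [10  8 65] [0.6332 0.0218 0.153 ]
[227.  231.5] [11  8 50] [ 0.7006 -0.0443  0.153 ]
[279.8667 234.1333] [ 9 15 45] [0.6258 0.0733 0.153 ]
```

```bash
python3 -m handwheel '[[0,0,-2,0,1],[-3.7,3.4,0,0,1],[-3.7,3.5,0,0,1],[-3.7,3.4,0,0,1],[-3.7,3.5,0,0,1],[-3.6,3.4,0,0,1],[0,0,0,8.6,1],[0,0,0,0,1],[0,0,0,0,1]]'
python3 - <<'E'
from h import *
b=cap('scene','s3.png'); a=cap('top','top3.png')
cv2.imwrite('pics/m3.png',cv2.resize(b[190:280,250:370,::-1],(640,480),interpolation=2))
E
```

```text
time_s: 6.55
tcp_pos: [0.634, 0.1053, 0.2934]
ee_rot: [[-0.996, 0.084, -0.0], [0.084, 0.996, -0.0], [0.0, -0.0, -1.0]]
wrist_force: [0.3, -0.6, 0.3]
gripper_width: 1.0
```

View pics/m3.png

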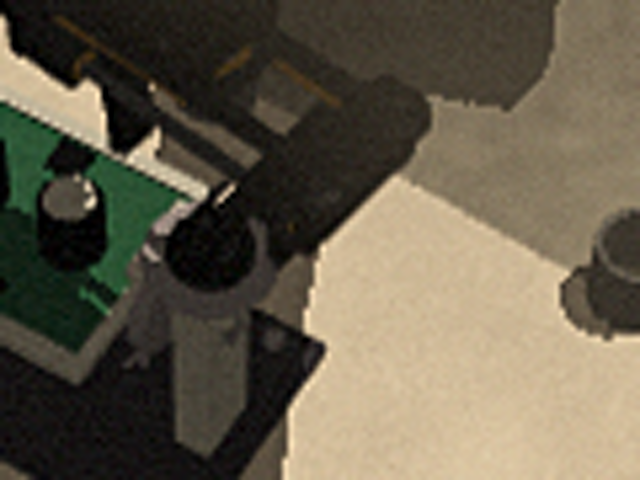

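```bash
python3 -m handwheel '[[0.35,0,1.5,0,1],[0,0,1.5,0,1],[0,0,1.4,0,1],[0,0,0,0,1],[0,0,0,0,0],[0,0,0,0,0],[0,0,0,0,0],[0,0,0,0,0],[0,0,0,0,0],[0,0,0,0,0]]'
```

```text
time_s: 7.9
tcp_pos: [0.6302, 0.1058, 0.2498]
ee_rot: [[-0.996, 0.086, 0.0], [0.086, 0.996, 0.0], [-0.0, 0.0, -1.0]]
wrist_force: [-0.0, 0.6, 0.3]
gripper_width: 0.403
```

```bash
python3 -m handwheel '[[0,0,0.1,0,0],[0,0,0,0,0],[0,0,0,0,0],[0,0,0,0,0],[0,0,0,0,0],[0,0,0,0,0]]'
```

```text
time_s: 8.65
tcp_pos: [0.6299, 0.1031, 0.2485]
ee_rot: [[-0.996, 0.087, -0.002], [0.087, 0.996, -0.005], [0.002, -0.005, -1.0]]
wrist_force: [1.4, -8.6, 0.5]
gripper_width: 0.16
```

```bash
python3 -m handwheel '[[0,-0.3,0,0,0],[0,0,0,8,0],[0,0,0,8,0],[0,0,0,8,0],[0,0,0,8,0],[0,0,0,8,0],[0,0,0,8,0],[0,0,0,8,0],[0,0,0,8,0],[0,0,0,0,0]]';python3 -m handwheel '[[0,0,0,5,0],[0,0,0,5,0],[0,0,0,0,0],[0,0,0,0,0]]'; python3 -c "
from h import *
print(sense()['moment'])"
```

```text
time_s: 9.9
tcp_pos: [0.634, 0.0911, 0.2472]
ee_rot: [[-0.39, 0.921, -0.015], [0.92, 0.39, 0.043], [0.046, 0.003, -0.999]]
wrist_force: [-11.4, 23.9, 4.8]
gripper_width: 0.159
time_s: 10.4
tcp_pos: [0.6465, 0.0451, 0.2433]
ee_rot: [[-0.286, 0.958, -0.024], [0.954, 0.287, 0.084], [0.087, 0.001, -0.996]]
wrist_force: [-0.2, 0.2, -0.8]
gripper_width: 0.007
[-0.29228281 -0.03610654  0.01617438]
```

Run:
```python
from h import *
s=sense(); print(np.round(s['joints'],1),s['tcp_pos'],s['wrist_force'])
b=cap('scene','s4.png'); a=cap('top','top4.png')
cv2.imwrite('pics/m4.png',cv2.resize(b[170:290,230:390,::-1],(640,480),interpolation=2))
```

```text
[  16.3   26.7    2.6   -5.5  -66.  -177.4] [0.64647434 0.04509071 0.24326648] [-0.23143961  0.24481576 -0.79470326]
```

View pics/m4.png

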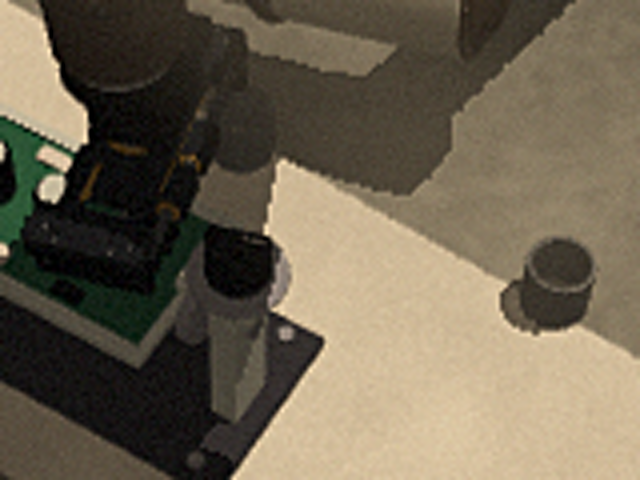

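q6 hit its limit, so I'd turned the wrong way round. I'll lift, unwind half a turn and regrip the knob.

```bash
python3 -m handwheel '[[0,0,-3,0,0],[0,0,-3,0,0],[0,0,-2,0,0],[0,0,0,-10,0],[0,0,0,-10,0],[0,0,0,-10,0],[0,0,0,-10,0],[0,0,0,-10,0],[0,0,0,-10,0],[0,0,0,-10,0]]'; python3 -m handwheel '[[0,0,0,-10,1],[0,0,0,-10,1],[0,0,0,-10,1],[0,0,0,-10,1],[0,0,0,-10,1],[0,0,0,-10,1],[0,0,0,-10,1],[0,0,0,-10,1],[0,0,0,-10,1],[0,0,0,0,1]]'
python3 - <<'E'
from h import *
s=sense(); print(np.round(s['joints'],1)); R=np.array(s['ee_rot']); print(np.degrees(np.arctan2(R[1,0],R[0,0])))
b=cap('scene','s5.png'); a=cap('top','top5.png')
cv2.imwrite('pics/m5.png',np.hstack([cv2.resize(b[200:260,260:340,::-1],(400,300),interpolation=2),cv2.resize(a[165:225,220:300,::-1],(400,300),interpolation=2)]))
E
```

```text
time_s: 11.75
tcp_pos: [0.6486, 0.0369, 0.3227]
ee_rot: [[-0.998, 0.051, -0.024], [0.049, 0.995, 0.086], [0.029, 0.085, -0.996]]
wrist_force: [-1.0, 0.2, 0.4]
gripper_width: 0.003
time_s: 13.0
tcp_pos: [0.6486, 0.0369, 0.3227]
ee_rot: [[-0.059, -0.998, -0.024], [-0.995, 0.057, 0.086], [-0.085, 0.029, -0.996]]
wrist_force: [-0.0, -0.4, 0.5]
gripper_width: 0.983
[ 15.5  24.    9.7  -5.3 -75.8 -17.5]
-93.39041400869604
```

View pics/m5.png

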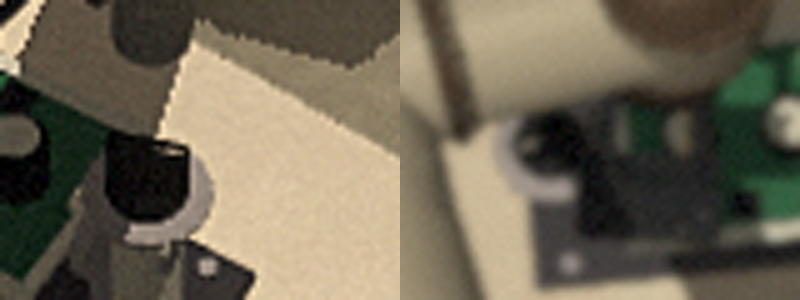

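The solver left the tool tilted 5° sideways after meeting the joint limit, and rows can't tilt the tool. The opposite limit should tilt it back by symmetry, so I'll try that here in free air.

```bash
python3 -m handwheel '[[0,0,0,-10,1],[0,0,0,-10,1],[0,0,0,-10,1],[0,0,0,-10,1],[0,0,0,-10,1],[0,0,0,-10,1],[0,0,0,-10,1],[0,0,0,-10,1],[0,0,0,-10,1],[0,0,0,-10,1]]' >/dev/null;  python3 -m handwheel '[[0,0,0,-10,1],[0,0,0,-10,1],[0,0,0,-10,1],[0,0,0,-10,1],[0,0,0,-10,1],[0,0,0,-10,1],[0,0,0,-10,1],[0,0,0,-10,1],[0,0,0,-10,1],[0,0,0,-4,1]]'; python3 -c "
from h import *
print(np.round(sense()['joints'],1))"; python3 -m handwheel '[[0,0,0,-4,1],[0,0,0,0,1]]'; python3 -c "
from h import *
print(np.round(sense()['joints'],1))"
```

```text
time_s: 15.6
tcp_pos: [0.6486, 0.037, 0.3227]
ee_rot: [[-0.187, 0.982, -0.024], [0.978, 0.188, 0.086], [0.089, -0.008, -0.996]]
wrist_force: [0.0, -0.3, -1.1]
gripper_width: 1.0
[ 15.5  24.    9.8  -5.3 -75.8 176.6]
time_s: 15.85
tcp_pos: [0.6448, 0.052, 0.3245]
ee_rot: [[-0.233, 0.972, -0.02], [0.97, 0.234, 0.071], [0.073, -0.003, -0.997]]
wrist_force: [-0.9, -1.0, 0.1]
gripper_width: 1.002
[ 17.3  23.5   8.9  -4.3 -75.3 177.3]
```

```bash
python3 -m handwheel '[[0,0,0,-4,1],[0,0,0,-4,1],[0,0,0,-4,1],[0,0,0,-3,1],[0,0,0,0,1]]'; python3 -c "
from h import *
print(np.round(sense()['joints'],2))"
```

```text
time_s: 16.48
tcp_pos: [0.621, 0.1124, 0.3266]
ee_rot: [[-0.384, 0.923, 0.01], [0.923, 0.384, -0.003], [-0.006, 0.008, -1.0]]
wrist_force: [-1.3, -0.7, -0.1]
gripper_width: 1.001
[ 25.07  21.28   4.08   0.4  -72.36 177.4 ]
```

```bash
python3 -m handwheel '[[0,0,0,10,1],[0,0,0,10,1],[0,0,0,10,1],[0,0,0,10,1],[0,0,0,10,1],[0,0,0,10,1],[0,0,0,10,1],[0,0,0,10,1],[0,0,0,10,1],[0,0,0,10,1]]' >/dev/null;  python3 -m handwheel '[[0,0,0,10,1],[0,0,0,10,1],[0,0,0,10,1],[0,0,0,10,1],[0,0,0,10,1],[0,0,0,10,1],[0,0,0,10,1],[0,0,0,7.6,1],[0,0,0,0,1]]'; python3 -c "
from h import *
s=sense(); R=np.array(s['ee_rot']); print(np.round(s['joints'],1)); print(100*R.T@(np.array([.630,.1025,.2485])-s['tcp_pos']), np.degrees(np.arctan2(R[1,0],R[0,0])))"
```

```text
time_s: 18.85
tcp_pos: [0.6219, 0.1106, 0.3265]
ee_rot: [[0.421, -0.907, 0.01], [-0.907, -0.421, -0.003], [0.006, -0.008, -1.0]]
wrist_force: [0.1, 0.5, -0.8]
gripper_width: 0.999
[ 24.9  21.3   4.2   0.4 -72.4  -0.1]
[ 1.02969359 -0.33236046  7.807451  ] -65.10694547678739
```

```bash
python3 -m handwheel '[[1,-0.3,0,0,1],[0,0,3,0,1],[0,0,2.4,0,1],[0,0,2.4,0,1],[0,0,0,0,1],[0,0,0,0,0],[0,0,0,0,0],[0,0,0,0,0],[0,0,0,0,0],[0,0,0,0,0]]';  python3 -m handwheel '[[0,0,0,0,0],[0,0,0,0,0],[0,0,0,0,0],[0,0,0,0,0],[0,0,0,0,0],[0,0,0,0,0]]'
```

```text
time_s: 20.1
tcp_pos: [0.6294, 0.1031, 0.2488]
ee_rot: [[0.42, -0.907, 0.01], [-0.907, -0.42, -0.002], [0.006, -0.008, -1.0]]
wrist_force: [-0.2, 0.6, -0.2]
gripper_width: 0.512
time_s: 20.85
tcp_pos: [0.6288, 0.1028, 0.2485]
ee_rot: [[0.42, -0.907, 0.008], [-0.907, -0.42, -0.003], [0.006, -0.006, -1.0]]
wrist_force: [-3.4, -1.3, 2.7]
gripper_width: 0.161
```

```bash
python3 -m handwheel '[[0,0,0,4,0],[0,0,0,4,0],[0,0,0,4,0],[0,0,0,0,0],[0,0,0,0,0]]'; python3 -c "
from h import *
s=sense(); R=np.array(s['ee_rot']); print(s['moment'],np.degrees(np.arctan2(R[1,0],R[0,0])))"
```

```text
time_s: 21.48
tcp_pos: [0.6288, 0.1028, 0.2485]
ee_rot: [[0.224, -0.975, 0.008], [-0.975, -0.224, -0.004], [0.005, -0.007, -1.0]]
wrist_force: [-3.9, -1.1, 3.3]
gripper_width: 0.159
[-0.72635644  1.60505619  0.53701357] -77.04453415093873
```

```bash
python3 -m handwheel '[[0,0,0,3,0],[0,0,0,0,0],[0,0,0,0,0]]'; python3 -c "
from h import *
s=sense(); R=np.array(s['ee_rot']); print(s['moment'],np.degrees(np.arctan2(R[1,0],R[0,0])))"
```

```text
time_s: 21.85
tcp_pos: [0.6289, 0.1025, 0.2485]
ee_rot: [[0.173, -0.985, 0.008], [-0.985, -0.173, -0.004], [0.005, -0.007, -1.0]]
wrist_force: [-4.6, -3.3, 2.3]
gripper_width: 0.168
[-0.9415044   1.59777895  0.76480101] -80.01410691290891
```

```bash
python3 -m handwheel '[[0,0,0,-2,0],[0,0,0,0,0.7],[0,0,0,0,0.7],[0,0,0,0,0.7],[0,0,0,0,0.7],[0,0,-4,0,1],[0,0,-4,0,1],[0,0,0,4,1],[0,0,0,4,1]]'; python3 -m handwheel '[[-3,3.9,0,0,1],[-3,3.9,0,0,1],[-3,3.9,0,0,1],[-3,3.9,0,0,1],[-2.9,4,0,0,1],[0,0,0,0,1]]'
python3 - <<'E'
from h import *
a=cap('top','top6.png'); b=cap('scene','s6.png')
s=sense(); R=np.array(s['ee_rot']); print(100*R.T@(np.array([.4235,.2375,.096])-s['tcp_pos']), np.degrees(np.arctan2(R[1,0],R[0,0])))
E
python3 caps.py top6.png s6.png
```

```text
time_s: 22.98
tcp_pos: [0.6288, 0.1035, 0.3294]
ee_rot: [[0.065, -0.998, 0.012], [-0.998, -0.065, -0.001], [0.002, -0.012, -1.0]]
wrist_force: [-0.2, -0.3, -0.3]
gripper_width: 0.963
time_s: 23.72
tcp_pos: [0.4211, 0.2401, 0.3269]
ee_rot: [[0.072, -0.997, 0.011], [-0.997, -0.072, -0.001], [0.002, -0.011, -1.0]]
wrist_force: [-0.1, -0.3, 0.9]
gripper_width: 1.0
[ 0.12412365  0.21357904 23.06760835] -86.074861582895
top green [[325, 173], [328, 203], [269, 208], [266, 179]]
[[ 0.6935 -0.125   0.113 ]
 [ 0.6011 -0.1311  0.113 ]
 [ 0.5907  0.0489  0.113 ]
 [ 0.68    0.0559  0.113 ]]
[305.5 176. ] [10  5 48] [ 0.6799 -0.0637  0.153 ]
[317.2576 187.    ] [10  9 66] [ 0.6459 -0.0977  0.153 ]
[297.1515 189.0606] [ 9  9 66] [ 0.6414 -0.0377  0.153 ]
[277.1212 190.9697] [ 9  9 66] [0.6373 0.0221 0.153 ]
[309.6    203.3333] [10  6 45] [ 0.5977 -0.0734  0.153 ]
scene green [[228, 199], [281, 225], [264, 254], [207, 224]]
[[ 0.5925 -0.1372  0.113 ]
 [ 0.5773  0.0405  0.113 ]
 [ 0.6795  0.0603  0.113 ]
 [ 0.6945 -0.1269  0.113 ]]
[239.6927 221.5856] [ 81  62 654] [ 0.656  -0.0378  0.153 ]
[243.9903 214.0194] [ 11  16 103] [ 0.6295 -0.0445  0.153 ]
[262.5    226.6562] [10  8 64] [0.6334 0.0217 0.153 ]
[226.9804 231.4314] [11  8 51] [ 0.7005 -0.0445  0.153 ]
```

```bash
python3 -m handwheel '[[0.1,0.2,6,0,1],[0,0,6,0,1],[0,0,5,0,1],[0,0,3,0,1],[0,0,3.07,0,1],[0,0,0,0,1],[0,0,0,0,0.5],[0,0,0,0,0.5],[0,0,0,0,0.5],[0,0,0,0,0.5]]'; python3 -m handwheel '[[0,0,0,0,0.5],[0,0,0,0,0.5],[0,0,0,0,0.5],[0,0,0,0,0.5],[0,0,0,0,0.5]]'
```

```text
time_s: 25.08
tcp_pos: [0.4262, 0.2381, 0.0971]
ee_rot: [[0.067, -0.998, 0.015], [-0.998, -0.067, 0.001], [0.0, -0.015, -1.0]]
wrist_force: [0.8, -0.3, 10.1]
gripper_width: 0.629
time_s: 25.7
tcp_pos: [0.4257, 0.2372, 0.0968]
ee_rot: [[0.067, -0.998, 0.013], [-0.998, -0.067, -0.001], [0.002, -0.013, -1.0]]
wrist_force: [1.1, -0.7, 9.8]
gripper_width: 0.499
```

Run:
```python
from h import *
b=cap('scene','s7.png'); a=cap('top','top7.png')
cv2.imwrite('pics/m7.png',np.hstack([cv2.resize(b[190:290,320:420,::-1],(400,400),interpolation=2),cv2.resize(a[215:295,170:250,::-1],(400,400),interpolation=2)]))
b=cv2.imread('pics/s6.png');a=cv2.imread('pics/top6.png')
cv2.imwrite('pics/m6.png',np.hstack([cv2.resize(b[190:290,320:420],(400,400),interpolation=2),cv2.resize(a[215:295,170:250],(400,400),interpolation=2)]))
```

```text
(no output)
```

View pics/m7.png

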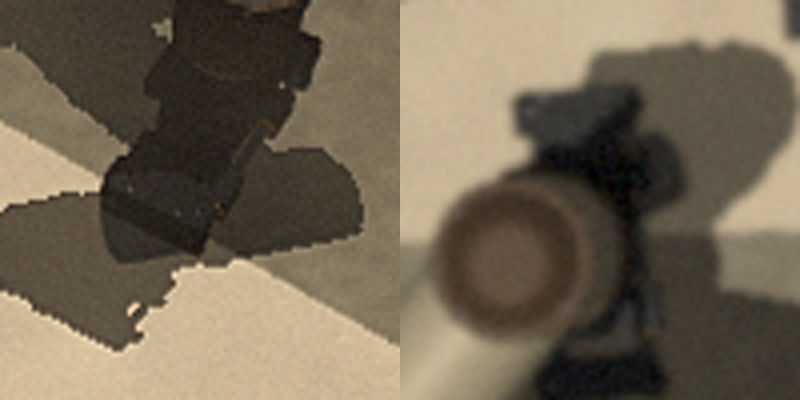

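```bash
python3 -m handwheel '[[0,0,0,0,1],[0,0,0,0,1],[0,0,0,0,1],[0,0,0,0,1],[0,0,-5,0,1],[0,0,-6,0,1],[0,5,0,0,1],[0,5,0,0,1],[5,0,0,0,1],[5,0,0,0,1]]'
python3 - <<'E'
from h import *
b=cap('scene','s8.png'); a=cap('top','top8.png')
cv2.imwrite('pics/m8.png',np.hstack([cv2.resize(b[180:300,270:430,::-1],(400,300),interpolation=2),cv2.resize(a[205:295,180:300,::-1],(400,300),interpolation=2)]))
E
```

```text
time_s: 27.05
tcp_pos: [0.3288, 0.1298, 0.2047]
ee_rot: [[0.07, -0.998, 0.009], [-0.998, -0.07, -0.003], [0.004, -0.009, -1.0]]
wrist_force: [1.2, -0.5, 0.1]
gripper_width: 1.001
```

View pics/m8.png

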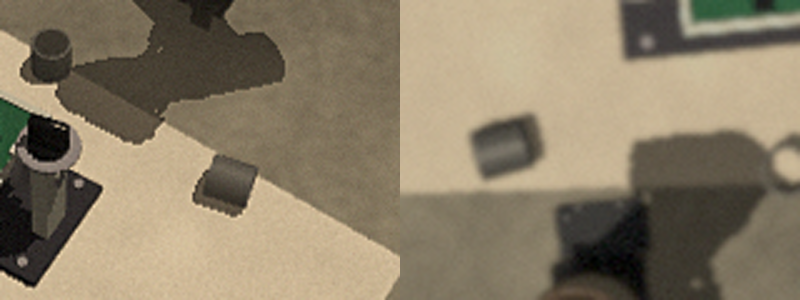

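Sleeve A now lies on its side: it was knocked from its place and the fingers caught its rim. I'll measure how it lies so I can pick it up by one end.

Run:
```python
from h import *
g=cv2.imread('pics/top8.png').max(2); print('top rows 236.., cols 197..'); print('\n'.join(str(236+i)+': '+' '.join(f'{v:3d}' for v in r) for i,r in enumerate(g[236:262,197:227])))
g=cv2.imread('pics/s8.png').max(2); print('scene cols 344..'); print('\n'.join(str(238+i)+': '+' '.join(f'{v:3d}' for v in r) for i,r in enumerate(g[238:270,344:378])))
for P in([.47,.235,.025],[.47,.26,.025],[.47,.21,.025]): print(proj('top',P),proj('scene',P))
```

```text
top rows 236.., cols 197..
236: 200 201 200 199 203 200 199 200 196 199 197 198 198 196 195 200 198 200 197 201 199 197 197 197 198 199 198 197 198 198
237: 199 200 201 199 204 202 199 198 198 201 198 197 196 198 198 201 200 199 200 197 195 193 193 195 199 197 200 199 199 198
238: 200 199 200 203 200 198 202 201 197 200 198 192 197 196 196 195 194 194 189 183 174 172 176 185 191 199 200 199 198 197
239: 199 198 200 201 202 203 201 201 196 196 195 194 191 189 185 182 171 169 160 149 139 130 136 158 183 196 197 198 198 197
240: 200 200 199 201 204 202 200 198 193 187 178 170 165 165 159 145 131 121 109 104 102 100 105 133 170 189 195 199 198 198
241: 200 198 200 200 204 198 196 188 178 168 149 130 119 117 111  96  82  73  71  71  80  88  97 122 156 187 197 197 197 195
242: 199 201 199 200 198 192 181 164 143 122 102  88  78  74  66  70  68  67  61  63  74  87  95 111 146 178 195 197 197 194
243: 200 201 199 190 182 164 146 119  96  84  74  69  65  69  69  65  71  76  68  62  71  81  92 101 131 166 188 197 195 191
244: 201 200 196 178 154 125 103  81  69  72  70  70  71  76  76  77  79 
[... 6171 characters left out ...]
208 204 201 203 198 196 197 198 202 207 216 219 115 115 135 229 218 210 207 204 205 207 202 204 208 206 206 202
267: 208 206 202 207 210 206 204 209 207 201 202 201 201 203 199 201 202 206 211 213 222 212 204 204 209 208 205 204 201 202 205 199 198 201
268: 207 210 205 202 204 207 204 202 206 196 200 200 206 200 200 199 198 197 204 203 207 206 207 208 207 209 209 207 197 203 203 200 199 207
269: 205 210 213 212 206 207 200 204 206 202 202 198 203 205 203 205 205 205 201 209 205 203 206 206 207 205 206 196 200 203 206 208 204 203
[212.64992982 249.66242177] [358.72279289 250.87917679]
[204.83833046 249.86804628] [366.33675108 255.24881539]
[220.46400017 249.45673222] [351.207077  246.5659193]
```

```bash
python3 -m handwheel '[[0,0,0,-6,1],[0,0,0,0,1]]'; python3 -c "
from h import *
s=sense(); R=np.array(s['ee_rot']); print(100*R.T@(np.array([.4663,.2666,.078])-s['tcp_pos']), np.degrees(np.arctan2(R[1,0],R[0,0])),R[:,2])"
```

```text
time_s: 27.4
tcp_pos: [0.3297, 0.1304, 0.2047]
ee_rot: [[0.168, -0.986, 0.01], [-0.986, -0.168, -0.003], [0.005, -0.009, -1.0]]
wrist_force: [-0.0, -0.1, 0.2]
gripper_width: 1.001
[-11.18777347 -15.64094966  12.75955846] -80.33117489280724 [ 0.00950592 -0.00300833 -0.99995029]
```

```bash
python3 -m handwheel '[[-3.7,-5,0,0,1],[-3.7,-5,0,0,1],[-3.7,-5,0,0,1],[-0.1,-0.6,4,0,1],[0,0,4,0,1],[0,0,3,0,1],[0,0,1.7,0,1],[0,0,0,0,1]]'; python3 -c "
from h import *
s=sense(); R=np.array(s['ee_rot']); print(100*R.T@(np.array([.4663,.2666,.078])-s['tcp_pos']))"
```

```text
time_s: 28.4
tcp_pos: [0.4647, 0.2669, 0.077]
ee_rot: [[0.169, -0.986, 0.007], [-0.986, -0.169, -0.006], [0.007, -0.006, -1.0]]
wrist_force: [0.1, 0.4, 0.0]
gripper_width: 1.001
[ 0.05453213 -0.1571929  -0.10290181]
```

```bash
python3 -m handwheel '[[0,0,-0.1,0,0.3],[0,0,0,0,0.3],[0,0,0,0,0.3],[0,0,0,0,0.3],[0,0,0,0,0.3],[0,0,0,0,0.3],[0,0,0,0,0.3]]'; python3 -m handwheel '[[0,0,-3,0,0.3],[0,0,-5,0,0.3],[0,0,-5,0,0.3],[0,0,0,0,0.3]]'
python3 - <<'E'
from h import *
b=cap('scene','s9.png'); a=cap('top','top9.png')
cv2.imwrite('pics/m9.png',np.hstack([cv2.resize(b[150:290,300:440,::-1],(400,400),interpolation=2),cv2.resize(a[205:285,170:250,::-1],(400,400),interpolation=2)]))
E
```

```text
time_s: 29.28
tcp_pos: [0.4651, 0.2677, 0.0802]
ee_rot: [[0.171, -0.985, 0.01], [-0.985, -0.171, -0.002], [0.004, -0.01, -1.0]]
wrist_force: [-0.9, 0.1, 4.1]
gripper_width: 0.567
time_s: 29.78
tcp_pos: [0.4653, 0.2694, 0.214]
ee_rot: [[0.172, -0.985, 0.017], [-0.985, -0.172, 0.004], [-0.001, -0.017, -1.0]]
wrist_force: [-0.6, -0.2, -0.9]
gripper_width: 0.567
```

View pics/m9.png

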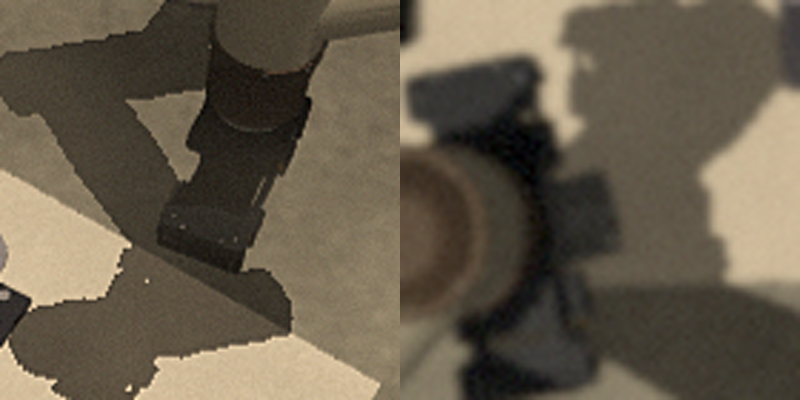

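```bash
python3 -m handwheel '[[0,0,0,-9.4,0.3],[0,0,0,-9.4,0.3],[0,0,0,-9.4,0.3],[0,0,0,-9.4,0.3],[0,0,0,-9.4,0.3],[0,0,0,-9.4,0.3],[0,0,0,-9.4,0.3],[0,0,0,-9.4,0.3],[0,0,0,-9.1,0.3],[0,0,0,0,0.3]]'; python3 -c "
from h import *
s=sense(); R=np.array(s['ee_rot']); print(100*R.T@(np.array([.5377,-.0455,.21])-s['tcp_pos']), np.degrees(np.arctan2(R[1,0],R[0,0])),np.round(s['joints']))"
```

```text
time_s: 31.12
tcp_pos: [0.4631, 0.2673, 0.2078]
ee_rot: [[0.998, 0.07, 0.007], [0.07, -0.998, -0.005], [0.006, 0.006, -1.0]]
wrist_force: [0.1, -0.2, -0.2]
gripper_width: 0.566
[ 5.24736011e+00  3.17292270e+01 -2.54667171e-03] 4.026646227373759 [ 48.  18. -19.   1. -53.  46.]
```

```bash
python3 -m handwheel '[[0,5.3,0,0,0.3],[0,5.3,0,0,0.3],[0,5.3,0,0,0.3],[0,5.3,0,0,0.3],[0,5.3,0,0,0.3],[0,5.2,0,0,0.3],[2.6,0,0,0,0.3],[2.6,0,0,0,0.3],[0,0,0,0,0.3]]'
python3 - <<'E'
from h import *
s=sense(); R=np.array(s['ee_rot']); print(100*R.T@(np.array([.5377,-.0455,.21])-s['tcp_pos']))
b=cap('scene','s10.png'); a=cap('top','top10.png')
cv2.imwrite('pics/m10.png',np.hstack([cv2.resize(b[140:260,200:340,::-1],(400,343),interpolation=2),cv2.resize(a[165:265,240:340,::-1],(400,343),interpolation=2)]))
E
```

```text
time_s: 32.25
tcp_pos: [0.5394, -0.0447, 0.21]
ee_rot: [[0.998, 0.069, 0.008], [0.069, -0.998, -0.003], [0.008, 0.003, -1.0]]
wrist_force: [-0.5, 0.3, -0.9]
gripper_width: 0.565
[-0.17761973  0.07062011 -0.0041757 ]
```

View pics/m10.png

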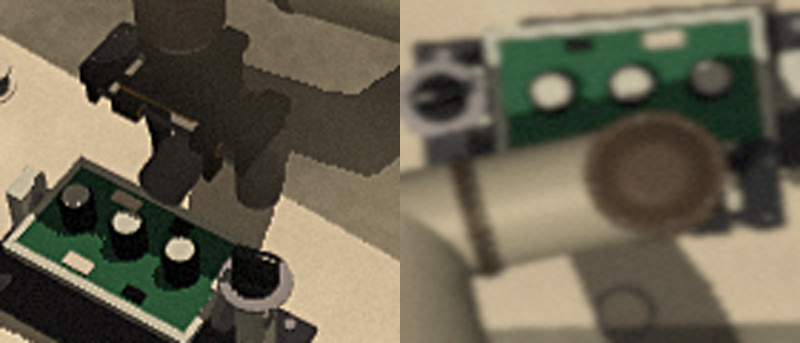

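```bash
python3 -m handwheel '[[-0.1,0,0.9,0,0.3],[0,0,0.9,0,0.3],[0,0,0.5,0,0.3],[0,0,0,0,0.3]]'; python3 -m handwheel '[[0,0,0.5,0,0.3],[0,0,0.5,0,0.3],[0,0,0,0,0.3]]'; python3 -m handwheel '[[0,0,0.5,0,0.3],[0,0,0.5,0,0.3],[0,0,0,0,0.3]]'
```

```text
time_s: 32.85
tcp_pos: [0.5356, -0.045, 0.1877]
ee_rot: [[0.997, 0.072, 0.005], [0.072, -0.997, -0.003], [0.004, 0.004, -1.0]]
wrist_force: [-5.0, 0.0, 5.0]
gripper_width: 0.564
time_s: 33.22
tcp_pos: [0.5341, -0.0451, 0.1769]
ee_rot: [[0.997, 0.072, 0.0], [0.072, -0.997, -0.004], [0.0, 0.004, -1.0]]
wrist_force: [-7.3, 0.1, 3.4]
gripper_width: 0.564
time_s: 33.6
tcp_pos: [0.5343, -0.045, 0.1666]
ee_rot: [[0.997, 0.071, 0.001], [0.071, -0.997, -0.003], [0.0, 0.003, -1.0]]
wrist_force: [-7.6, 0.4, 3.3]
gripper_width: 0.565
```

```bash
python3 -m handwheel '[[0,0,0.5,0,0.3],[0,0,0.5,0,0.3],[0,0,0.5,0,0.3],[0,0,0,0,0.3]]'; python3 -m handwheel '[[0.3,0,0,0,0.3],[0.3,0,0,0,0.3],[0.3,0,0,0,0.3],[0,0,0,0,0.3]]'
```

```text
time_s: 34.1
tcp_pos: [0.5371, -0.0448, 0.1526]
ee_rot: [[0.997, 0.072, 0.007], [0.072, -0.997, -0.003], [0.007, 0.003, -1.0]]
wrist_force: [-5.0, 1.3, 0.8]
gripper_width: 0.567
time_s: 34.6
tcp_pos: [0.5398, -0.0443, 0.1501]
ee_rot: [[0.997, 0.07, -0.009], [0.07, -0.998, -0.003], [-0.01, 0.002, -1.0]]
wrist_force: [-14.7, 4.5, 1.3]
gripper_width: 0.572
```

```bash
python3 -m handwheel '[[-3,0,0,0,0.3],[-3,0,0,0,0.3],[-2,0,0,0,0.3],[0,0,0,0,0.3]]'
python3 - <<'E'
from h import *
b=cap('scene','s11.png'); a=cap('top','top11.png')
cv2.imwrite('pics/m11.png',np.hstack([cv2.resize(b[150:250,230:330,::-1],(500,500),interpolation=2),cv2.resize(a[165:265,240:340,::-1],(300,300),interpolation=2).repeat(1,0) if 0 else cv2.copyMakeBorder(cv2.resize(a[165:265,240:340,::-1],(300,300)),0,200,0,0,0)]))
E
python3 caps.py top11.png s11.png | head -12
```

```text
time_s: 35.1
tcp_pos: [0.4673, -0.0499, 0.153]
ee_rot: [[0.997, 0.073, 0.012], [0.073, -0.997, -0.002], [0.012, 0.003, -1.0]]
wrist_force: [-0.9, 0.3, 0.4]
gripper_width: 0.571
top green [[325, 173], [328, 203], [269, 207], [267, 178]]
[[ 0.6935 -0.125   0.113 ]
 [ 0.6011 -0.1311  0.113 ]
 [ 0.5937  0.0488  0.113 ]
 [ 0.683   0.0528  0.113 ]]
[305.4255 175.9574] [10  5 47] [ 0.6801 -0.0635  0.153 ]
[317.4328 187.1045] [10  9 67] [ 0.6456 -0.0982  0.153 ]
[297.2344 189.0469] [ 9  9 64] [ 0.6414 -0.0379  0.153 ]
[277.2344 191.0469] [ 9  9 64] [0.6371 0.0218 0.153 ]
[309.6739 203.4783] [10  6 46] [ 0.5972 -0.0736  0.153 ]
scene green [[206, 223], [229, 199], [282, 226], [262, 254]]
[[ 0.6935 -0.1315  0.113 ]
```

View pics/m11.png

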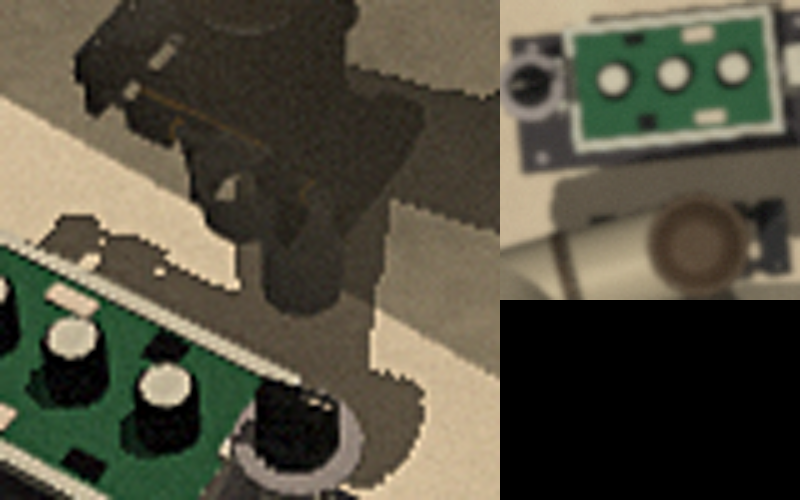

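```bash
python3 -m handwheel '[[0,-6,0,0,0.3],[0,-6,0,0,0.3],[0,-6,0,0,0.3],[0,0,3,0,0.3],[0,0,3,0,0.3],[0,0,1.5,0,0.3],[0,0,0.4,0,0.3],[0,0,0,0,0.3]]'; python3 -m handwheel '[[0,0,0.2,0,0.3],[0,0,0,0,0.3]]'
```

```text
time_s: 36.2
tcp_pos: [0.456, 0.13, 0.0732]
ee_rot: [[0.997, 0.073, 0.011], [0.073, -0.997, -0.002], [0.011, 0.003, -1.0]]
wrist_force: [-0.1, 0.9, -0.8]
gripper_width: 0.566
time_s: 36.45
tcp_pos: [0.4554, 0.1296, 0.0716]
ee_rot: [[0.997, 0.072, 0.011], [0.072, -0.997, -0.002], [0.011, 0.003, -1.0]]
wrist_force: [0.2, -0.6, -1.4]
gripper_width: 0.568
```

```bash
python3 -m handwheel '[[0,0,0,0,0.59],[0,0,0,0,0.61],[0,0,0,0,0.64],[0,0,0,0,0.68],[0,0,0,0,0.75],[0,0,0,0,0.85],[0,0,0,0,1],[0,0,0,0,1],[0,0,0,0,1]]'; python3 -m handwheel '[[0,0,-3,0,1],[0,0,-5,0,1],[0,0,-5,0,1],[-5,0,0,0,1],[-5,0,0,0,1],[0,0,0,0,1]]'
python3 - <<'E'
from h import *
b=cap('scene','s12.png'); a=cap('top','top12.png')
for n,im,P in(('top',a,[.455,.13,.05]),('scene',b,[.455,.13,.025])):
    u,v=np.round(proj(n,P)).astype(int); print(n,'cols',u-16,'rows',v-15)
    g=im.max(2)[v-15:v+16,u-16:u+17]; print('\n'.join(''.join(' .:-=+*#%@'[9-min(9,int(x)//22)] for x in r) for r in g))
E
```

```text
time_s: 37.58
tcp_pos: [0.4551, 0.1295, 0.0711]
ee_rot: [[0.997, 0.072, 0.01], [0.072, -0.997, -0.002], [0.01, 0.003, -1.0]]
wrist_force: [0.1, -0.1, 0.8]
gripper_width: 0.99
time_s: 38.33
tcp_pos: [0.3509, 0.121, 0.1999]
ee_rot: [[0.997, 0.074, 0.008], [0.074, -0.997, -0.003], [0.008, 0.003, -1.0]]
wrist_force: [0.1, 0.5, 0.7]
gripper_width: 0.999
top cols 229 rows 238
.   .. ..... .. .. ..   .      ..
... .... .. .....  ..... .       
 ..... ... ...............       
 ......... .......:---:...     ..
.. .... . ......::-=+==-::..    .
. . .   .......:-=++++++=-:.     
.. .  . ......:-==+++++++=-...  .
......  ....::-=====++++++=:..  .
. .. ......:-=---::-=+++++=:..   
...   ....:-==-:....:-=+++=-..  .
 .    ...:-++=:......:=++++=:. ..
  . .....-=**=:... ...-=*++=:...:
    . ..:-+*+=:..    .:=+*+=:..:=
  . . ..:=**+=-...  ..:-+*+=:.:-=
.....  .:=**++=:...  .:-+*+=-:-=+
     ...:=+*++=-:... .:-+*++===++
 . . ...:=+**++=-:....:=+*+++++++
.      ..-+**+++==-:::-+**+++++++
  .   ...:=+**++++====+***+++++++
. .  ...:-=++**+++++*****++++++++
    ..::-=++++*+*++*****+++++++++
.....:-==++++
[... 692 characters left out ...]
+++++++++##############+******#*
+***++++*+##############=*#******
**===**+#+#############*=*****#**
==   ==+#**############++********
       *##*********###*=#********
      **###+=++++++*#*+***#******
   .**+*####*++++++++*##***#*****
   **++*#######****+####*+***##**
   *+++*################++++****#
  #*+++################*.==*++**+
  *+*++#################.  ==*++.
  =**++*###############*     === 
   **+++###############=         
   +*+++*#############*.   .     
    =*+++*###########*:        . 
     **+++*#####%##*+:      ..  .
     +==**++##+*+++:   .   ..    
  .     ====== :       .         
                      .     .  ..
                .     .   .      
             .      .
```

The sleeve is standing upright again. I'll locate it and grip it twice, 90° apart, to centre it.

Run:
```python
from h import *
print(onz('scene',332.1,225.5,.05),onz('top',245.7,251.5,.05),onz('scene',286+5,193+5,.05))
s=sense(); R=np.array(s['ee_rot'])
P=(onz('scene',332.1,225.5,.05)+onz('top',245.7,251.5,.05))/2; P[2]=.096; print(P,100*R.T@(P-s['tcp_pos']))
```

```text
[0.45566714 0.13366138 0.05      ] [0.46111574 0.12753087 0.05      ] [ 0.44224894 -0.02271173  0.05      ]
[0.45839144 0.13059613 0.096     ] [10.33357327 -0.02994132 10.5844682 ]
```

```bash
python3 -m handwheel '[[5.2,0,0,0,1],[5.1,0,0,0,1],[0,0,5,0,1],[0,0,3,0,1],[0,0,2.5,0,1],[0,0,0,0,1],[0,0,0,0,0.3],[0,0,0,0,0.3],[0,0,0,0,0.3],[0,0,0,0,0.3]]'; python3 -m handwheel '[[0,0,0,0,0.3],[0,0,0,0,0.3],[0,0,0,0,0.3],[0,0,0,0,0.3],[0,0,0,0,1],[0,0,0,0,1],[0,0,0,0,1],[0,0,0,0,1],[0,0,0,0,1],[0,0,0,0,1]]'; python3 -m handwheel '[[0,0,0,10,1],[0,0,0,10,1],[0,0,0,10,1],[0,0,0,10,1],[0,0,0,10,1],[0,0,0,10,1],[0,0,0,10,1],[0,0,0,10,1],[0,0,0,10,1],[0,0,0,0,1]]'; python3 -m handwheel '[[0,0,0,0,0.3],[0,0,0,0,0.3],[0,0,0,0,0.3],[0,0,0,0,0.3],[0,0,0,0,0.3],[0,0,0,0,0.3],[0,0,0,0,0.3]]'
```

```text
time_s: 39.67
tcp_pos: [0.458, 0.1299, 0.0967]
ee_rot: [[0.997, 0.073, 0.011], [0.073, -0.997, -0.002], [0.011, 0.003, -1.0]]
wrist_force: [0.1, 0.5, 0.0]
gripper_width: 0.631
time_s: 40.92
tcp_pos: [0.4578, 0.1298, 0.0961]
ee_rot: [[0.997, 0.072, 0.01], [0.072, -0.997, -0.002], [0.01, 0.003, -1.0]]
wrist_force: [0.4, 0.1, 0.2]
gripper_width: 0.997
time_s: 42.18
tcp_pos: [0.4578, 0.1298, 0.0961]
ee_rot: [[0.074, -0.997, 0.01], [-0.997, -0.074, -0.002], [0.003, -0.01, -1.0]]
wrist_force: [-0.6, -0.8, 0.1]
gripper_width: 1.002
time_s: 43.05
tcp_pos: [0.4578, 0.1298, 0.0962]
ee_rot: [[0.072, -0.997, 0.01], [-0.997, -0.072, -0.003], [0.003, -0.01, -1.0]]
wrist_force: [-1.0, -0.6, 0.4]
gripper_width: 0.554
```

```bash
python3 -m handwheel '[[0,0,-4,0,0.3],[0,0,-5,0,0.3],[0,0,-5,0,0.3],[0,0,-4,0,0.3],[4,-2.8,0,0,0.3],[4,-2.8,0,0,0.3],[4,-2.8,0,0,0.3],[4,-2.8,0,0,0.3],[4,-2.8,0,0,0.3],[4,-2.8,0,0,0.3]]'; python3 -m handwheel '[[0,0,0,0,0.3],[0,0,0,0,0.3]]'
python3 - <<'E'
from h import *
s=sense(); R=np.array(s['ee_rot']); print(100*R.T@(np.array([.6434,-.0983,.256])-s['tcp_pos']),R[:,2],s['gripper_width'])
cap('scene','s13.png');cap('top','top13.png')
E
```

```text
time_s: 44.3
tcp_pos: [0.6417, -0.0983, 0.278]
ee_rot: [[0.072, -0.997, 0.009], [-0.997, -0.072, -0.002], [0.003, -0.009, -1.0]]
wrist_force: [0.2, 0.8, -0.1]
gripper_width: 0.553
time_s: 44.55
tcp_pos: [0.6405, -0.0969, 0.2777]
ee_rot: [[0.072, -0.997, 0.008], [-0.997, -0.072, -0.002], [0.003, -0.008, -1.0]]
wrist_force: [-0.3, 0.0, -1.2]
gripper_width: 0.562
[ 0.15274146 -0.26343871  2.17316887] [ 0.00823569 -0.00214992 -0.99996377] 0.5618987427359413
```

```bash
python3 -m handwheel '[[0.15,-0.26,0,0,0.3],[0,0,1.1,0,0.3],[0,0,1.1,0,0.3],[0,0,0,0,0.3]]'; python3 -m handwheel '[[0,0,0.5,0,0.3],[0,0,0.5,0,0.3],[0,0,0,0,0.3]]'; python3 -m handwheel '[[0,0,0.5,0,0.3],[0,0,0.5,0,0.3],[0,0,0,0,0.3]]'
```

```text
time_s: 45.15
tcp_pos: [0.6431, -0.0982, 0.2546]
ee_rot: [[0.072, -0.997, 0.006], [-0.997, -0.072, -0.002], [0.003, -0.006, -1.0]]
wrist_force: [0.2, 0.0, -0.0]
gripper_width: 0.559
time_s: 45.52
tcp_pos: [0.6438, -0.0984, 0.246]
ee_rot: [[0.072, -0.997, 0.009], [-0.997, -0.072, -0.002], [0.003, -0.009, -1.0]]
wrist_force: [0.5, -0.7, 0.2]
gripper_width: 0.56
time_s: 45.9
tcp_pos: [0.6438, -0.0984, 0.2358]
ee_rot: [[0.072, -0.997, 0.009], [-0.997, -0.072, -0.002], [0.003, -0.008, -1.0]]
wrist_force: [0.4, 0.3, -0.5]
gripper_width: 0.558
```

```bash
python3 -m handwheel '[[0,0,0.8,0,0.3],[0,0,0.8,0,0.3],[0,0,0.6,0,0.3],[0,0,0.3,0,0.3],[0,0,0,0,0.3]]'; python3 -m handwheel '[[0,0,0.2,0,0.3],[0,0,0,0,0.3]]'
```

```text
time_s: 46.52
tcp_pos: [0.6443, -0.0985, 0.2113]
ee_rot: [[0.072, -0.997, 0.009], [-0.997, -0.073, -0.003], [0.003, -0.009, -1.0]]
wrist_force: [-0.5, 0.1, 0.1]
gripper_width: 0.565
time_s: 46.78
tcp_pos: [0.6444, -0.0984, 0.2096]
ee_rot: [[0.072, -0.997, 0.01], [-0.997, -0.072, -0.002], [0.003, -0.01, -1.0]]
wrist_force: [-0.0, 0.3, -0.3]
gripper_width: 0.559
```

```bash
python3 -m handwheel '[[0,0,0,0,0.62],[0,0,0,0,0.7],[0,0,0,0,0.8],[0,0,0,0,0.8],[0,0,0,0,0.8],[0,0,-3,0,0.8],[0,0,-4,0,1],[0,0,-4,0,1],[0,0,0,0,1]]'
python3 - <<'E'
from h import *
b=cap('scene','s14.png'); a=cap('top','top14.png')
for n,im,P in(('top',a,[.444,-.03,.05]),('scene',b,[.444,-.03,.025]),('scene',b,[.644,-.0985,.15])):
    u,v=np.round(proj(n,P)).astype(int); print(n,'cols',u-16,'rows',v-14)
    g=im.max(2)[v-14:v+15,u-16:u+17]; print('\n'.join(''.join(' .:-=+*#%@'[9-min(9,int(x)//22)] for x in r) for r in g))
s=sense();R=np.array(s['ee_rot']);print(100*R.T@(np.array([.4438,-.0298,.096])-s['tcp_pos']))
E
```

```text
time_s: 47.9
tcp_pos: [0.6446, -0.0983, 0.3242]
ee_rot: [[0.073, -0.997, 0.019], [-0.997, -0.073, -0.003], [0.004, -0.019, -1.0]]
wrist_force: [0.8, -0.1, 0.0]
gripper_width: 0.978
top cols 280 rows 242
+++-:....  .   . .....:=+++++++++
+++-:... . .   .......:=+++++++++
+*+=:......  ....:::..:-+++++++++
+*+=:...... ...::-=--::-=++++++++
+++=:.........:-=+++====+++++++++
++*=:.  ....:--=+++++++++++++++++
++++-..   .:-====++++++++++++++++
++++-:.....:==----=++++++++++++++
++++=:....:---:..:--=++++++++++++
++++=:...:==-:.....:-++++++++++++
+++*+:..:-==:..   ..:=+*+++++++++
+++*+-..:-+=:.  .  ..-=++++++++++
=++*+-:.:=+=:..    ..:=+*++++++++
=++*+=:.:=+=-..   . ..-+*++++++++
=+++*=:.:=++=:..   ...-++++++++++
=++++=-::=+++=-:.....:-====++++++
=+++++-::=++++=-:::::-==--=+++++*
=+++++-:-=++**++=--====---=+*****
==++*+====++*****++**++===+***###
=++++**+++++****##*********######
==+++*****************###########
==+++**###****+******############
===++**#####********#############
==+++***#########################
===++***#########################
===++***#########################
===+++***####
[... 1446 characters left out ...]
###+%%%#+++++*%#
  #****:#%%%%%**==== +@%#=*+++*%%
 -#****#%#%%@#*=      @@#=#+++@%#
:**###*#+##%@*=       +@*=#++*%*+
*+*###**+%#@%-        *@*%#+*%*++
++=#%#*+%%%@#   ..    %#%%#+%%+++
++**#=**#%#@@=       *#+%%%+%%%#*
++%*- =*%%+*%@=    :*#+%%%%%%%%%%
++#-   %%%%*+*@%#*#%*+%%%%%%%%%%%
++=   %@%%%%##**+***@%%%%%%%%%%%%
+=   @@%%%%%%%%%%%%%%%%%%%%%%%%%#
-   *@%%%%%%%%%%%%%%%%%%%%%%%%@#+
   +@%%%%%%%%%%%%%%%%%%%%%%%%%%++
  =@%%%%%%%%%%%%%%%%%%%%%%%%#@%++
*-@%%%%%%%%%%%%%%%%%%%%%%%%%%@#+*
*%%%%%%%@%%%%%%%%%%%%%%%%%%%%@@++
%%%%%%%%%%%%%%%%%%%%%%%%%%%%%@@%*
%%%#%%%%%%%%%%%%%%%#%%%%%%%%%@@@@
%%#+%%%%%%%%%%%%%%%%%%%%%%%%%%@@@
%#+%%%#%%%%%%%#%%%#%%%%%%%%%%%@@@
[-8.30300501 19.59907664 22.14100306]
```

```bash
python3 -m handwheel '[[0,0,0,-10,1],[0,0,0,-10,1],[0,0,0,-10,1],[0,0,0,-10,1],[0,0,0,-10,1],[0,0,0,-10,1],[0,0,0,-10,1],[0,0,0,-10,1],[0,0,0,-10,1],[0,0,0,0,1]]' >/dev/null; python3 -m handwheel '[[-4.9,-2,0,0,1],[-4.9,-2,0,0,1],[-4.9,-2,0,0,1],[-4.9,-2.2,0,0,1],[0,0,5,0,1],[0,0,5,0,1],[0,0,0,0,1]]'
python3 - <<'E'
from h import *
s=sense();R=np.array(s['ee_rot']);print(100*R.T@(np.array([.4438,-.0298,.096])-s['tcp_pos']))
E
```

```text
time_s: 50.12
tcp_pos: [0.4403, -0.0314, 0.2144]
ee_rot: [[0.998, 0.07, 0.001], [0.07, -0.998, -0.005], [0.0, 0.005, -1.0]]
wrist_force: [0.0, 0.3, 1.6]
gripper_width: 1.003
[ 0.35988501 -0.1949501  11.835927  ]
```

```bash
python3 -m handwheel '[[0.3,-0.2,4,0,1],[0,0,4,0,1],[0,0,2,0,1],[0,0,1.8,0,1],[0,0,0,0,1],[0,0,0,0,0.3],[0,0,0,0,0.3],[0,0,0,0,0.3],[0,0,0,0,0.3],[0,0,0,0,0.3]]'; python3 -m handwheel '[[0,0,0,0,0.3],[0,0,0,0,0.3],[0,0,0,0,0.3],[0,0,0,0,0.3]]'; python3 -m handwheel '[[0,0,0,0,1],[0,0,0,0,1],[0,0,0,0,1],[0,0,0,0,1],[0,0,0,0,1],[0,0,0,10,1],[0,0,0,10,1],[0,0,0,10,1],[0,0,0,10,1],[0,0,0,10,1]]'
```

```text
time_s: 51.38
tcp_pos: [0.4469, -0.0289, 0.0996]
ee_rot: [[0.997, 0.072, 0.01], [0.072, -0.997, -0.002], [0.01, 0.003, -1.0]]
wrist_force: [-0.0, -0.1, 1.8]
gripper_width: 0.561
time_s: 51.88
tcp_pos: [0.447, -0.0289, 0.0996]
ee_rot: [[0.997, 0.073, 0.01], [0.073, -0.997, -0.002], [0.01, 0.003, -1.0]]
wrist_force: [-2.3, 0.4, 5.0]
gripper_width: 0.56
time_s: 53.12
tcp_pos: [0.4469, -0.0289, 0.0994]
ee_rot: [[0.692, -0.721, 0.01], [-0.721, -0.692, -0.002], [0.009, -0.006, -1.0]]
wrist_force: [0.2, 0.1, 0.6]
gripper_width: 0.996
```

```bash
python3 -m handwheel '[[0,0,0,10,1],[0,0,0,10,1],[0,0,0,10,1],[0,0,0,10,1],[0,0,0,0,1],[0,0,0,0,0.3],[0,0,0,0,0.3],[0,0,0,0,0.3],[0,0,0,0,0.3],[0,0,0,0,0.3]]'; python3 -m handwheel '[[0,0,0,0,0.3],[0,0,0,0,0.3],[0,0,0,0,0.3],[0,0,0,0,0.3]]'
```

```text
time_s: 54.38
tcp_pos: [0.4468, -0.0289, 0.0994]
ee_rot: [[0.073, -0.997, 0.01], [-0.997, -0.073, -0.003], [0.003, -0.009, -1.0]]
wrist_force: [-0.0, -0.2, -0.4]
gripper_width: 0.569
time_s: 54.88
tcp_pos: [0.4469, -0.0289, 0.0994]
ee_rot: [[0.072, -0.997, 0.01], [-0.997, -0.072, -0.002], [0.003, -0.01, -1.0]]
wrist_force: [0.7, 0.6, -0.5]
gripper_width: 0.57
```

```bash
python3 -m handwheel '[[0,0,-4,0,0.3],[0,0,-5,0,0.3],[0,0,-5,0,0.3],[0,0,-4,0,0.3],[0.6,-4.8,0,0,0.3],[0.6,-4.8,0,0,0.3],[0.6,-4.8,0,0,0.3],[0.6,-4.8,0,0,0.3],[0,0,0,0,0.3],[0,0,0,0,0.3]]'
python3 - <<'E'
from h import *
s=sense(); R=np.array(s['ee_rot']); print(100*R.T@(np.array([.6397,-.0386,.255])-s['tcp_pos']),R[:,2],s['gripper_width'])
E
```

```text
time_s: 56.12
tcp_pos: [0.6377, -0.0386, 0.2805]
ee_rot: [[0.072, -0.997, 0.008], [-0.997, -0.072, -0.003], [0.003, -0.008, -1.0]]
wrist_force: [-0.4, 0.3, -0.6]
gripper_width: 0.569
[ 0.00804659 -0.18415597  2.55075544] [ 0.00784281 -0.00253418 -0.99996603] 0.5685723809217587
```

```bash
python3 -m handwheel '[[0,-0.18,0,0,0.3],[0,0,1.3,0,0.3],[0,0,1.2,0,0.3],[0,0,0,0,0.3]]'; python3 -m handwheel '[[0,0,0.5,0,0.3],[0,0,0.5,0,0.3],[0,0,0,0,0.3]]'; python3 -m handwheel '[[0,0,0.5,0,0.3],[0,0,0.5,0,0.3],[0,0,0,0,0.3]]'
```

```text
time_s: 56.62
tcp_pos: [0.6394, -0.0385, 0.2545]
ee_rot: [[0.072, -0.997, 0.006], [-0.997, -0.072, -0.003], [0.003, -0.006, -1.0]]
wrist_force: [-0.3, 0.5, -1.0]
gripper_width: 0.572
time_s: 57.0
tcp_pos: [0.6403, -0.0385, 0.2458]
ee_rot: [[0.072, -0.997, 0.009], [-0.997, -0.072, -0.003], [0.003, -0.009, -1.0]]
wrist_force: [0.4, 0.2, -0.2]
gripper_width: 0.571
time_s: 57.38
tcp_pos: [0.6403, -0.0385, 0.2357]
ee_rot: [[0.072, -0.997, 0.009], [-0.997, -0.072, -0.003], [0.003, -0.008, -1.0]]
wrist_force: [0.7, 0.2, -0.6]
gripper_width: 0.574
```

```bash
python3 -m handwheel '[[0,0,0.8,0,0.3],[0,0,0.8,0,0.3],[0,0,0.5,0,0.3],[0,0,0.2,0,0.3],[0,0,0,0,0.3]]'; python3 -m handwheel '[[0,0,0,0,0.62],[0,0,0,0,0.7],[0,0,0,0,0.8],[0,0,0,0,0.8],[0,0,0,0,0.8],[0,0,-3,0,0.8],[0,0,-4,0,1],[0,0,-4,0,1],[0,0,0,0,1],[0,0,0,0,1]]'
python3 - <<'E'
from h import *
s=sense(); R=np.array(s['ee_rot']); print(100*R.T@(np.array([.6288,.1027,.2485])-s['tcp_pos']))
b=cap('scene','s15.png'); a=cap('top','top15.png')
cv2.imwrite('pics/m15.png',np.hstack([cv2.resize(b[175:275,190:310,::-1],(480,400),interpolation=2),cv2.resize(a[155:235,240:310,::-1],(320,400),interpolation=2)]))
E
```

```text
time_s: 58.0
tcp_pos: [0.6408, -0.0386, 0.2133]
ee_rot: [[0.072, -0.997, 0.01], [-0.997, -0.073, -0.003], [0.003, -0.01, -1.0]]
wrist_force: [-0.5, 0.6, -1.2]
gripper_width: 0.571
time_s: 59.25
tcp_pos: [0.6393, -0.0382, 0.3228]
ee_rot: [[0.072, -0.997, 0.009], [-0.997, -0.072, -0.002], [0.003, -0.009, -1.0]]
wrist_force: [0.4, 0.0, 0.1]
gripper_width: 0.991
[-14.15003103   0.08968875   7.38924651]
```

View pics/m15.png

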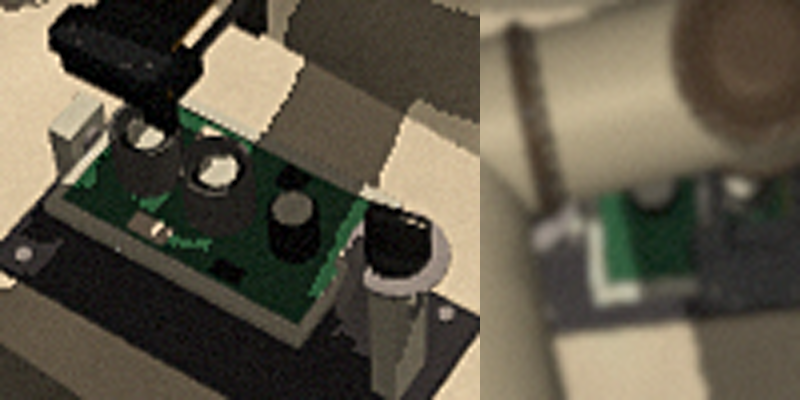

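Both sleeves are seated on cap1 and cap2. The next step is to loosen the knob.

```bash
python3 -m handwheel '[[-4.7,0,0,0,1],[-4.7,0,0,0,1],[-4.7,0.1,0,0,1],[0,0,0,-8.5,1],[0,0,0,0,1]]'
python3 - <<'E'
from h import *
s=sense(); R=np.array(s['ee_rot']); print(100*R.T@(np.array([.6288,.1027,.2485])-s['tcp_pos']),np.degrees(np.arctan2(R[1,0],R[0,0])))
E
```

```text
time_s: 59.98
tcp_pos: [0.6281, 0.1029, 0.3215]
ee_rot: [[0.218, -0.976, 0.008], [-0.976, -0.218, -0.003], [0.005, -0.007, -1.0]]
wrist_force: [-0.6, 1.1, 0.2]
gripper_width: 1.001
[-6.81224380e-03 -1.17751776e-02  7.30346986e+00] -77.38077497513285
```

```bash
python3 -m handwheel '[[0,0,3,0,1],[0,0,2.3,0,1],[0,0,2,0,1],[0,0,0,0,1],[0,0,0,0,0],[0,0,0,0,0],[0,0,0,0,0],[0,0,0,0,0],[0,0,0,0,0],[0,0,0,0,0]]';  python3 -m handwheel '[[0,0,0,0,0],[0,0,0,0,0],[0,0,0,0,0],[0,0,0,0,0],[0,0,0,0,0],[0,0,0,0,0]]'
```

```text
time_s: 61.22
tcp_pos: [0.6292, 0.1021, 0.25]
ee_rot: [[0.219, -0.976, 0.01], [-0.976, -0.219, -0.002], [0.005, -0.009, -1.0]]
wrist_force: [-1.2, 0.6, 0.5]
gripper_width: 0.405
time_s: 61.98
tcp_pos: [0.6289, 0.102, 0.2499]
ee_rot: [[0.219, -0.976, 0.009], [-0.976, -0.219, -0.003], [0.005, -0.008, -1.0]]
wrist_force: [-2.6, -0.3, 1.1]
gripper_width: 0.161
```

```bash
python3 -m handwheel '[[0,0,0,-9,0],[0,0,0,-9,0],[0,0,0,-9,0],[0,0,0,-9,0],[0,0,0,-9,0],[0,0,0,-9,0],[0,0,0,-9,0],[0,0,0,-9,0],[0,0,0,0,0]]';python3 -m handwheel '[[0,0,0,-4,0],[0,0,0,-4,0],[0,0,0,0,0],[0,0,0,0,0]]'
python3 - <<'E'
from h import *
s=sense(); R=np.array(s['ee_rot']); print(s['moment'],np.degrees(np.arctan2(R[1,0],R[0,0])),np.round(s['joints'],1))
E
```

```text
time_s: 63.1
tcp_pos: [0.6294, 0.1026, 0.2499]
ee_rot: [[0.995, -0.095, 0.011], [-0.095, -0.995, -0.001], [0.011, 0.0, -1.0]]
wrist_force: [-0.6, 2.7, 1.4]
gripper_width: 0.161
time_s: 63.6
tcp_pos: [0.6294, 0.1027, 0.2499]
ee_rot: [[0.999, 0.044, 0.011], [0.044, -0.999, -0.001], [0.011, 0.002, -1.0]]
wrist_force: [-0.3, 3.4, 0.1]
gripper_width: 0.161
[1.16185168 0.62099586 0.07564935] 2.545765504509351 [ 23.9  24.8  -1.7   0.4 -63.   68.5]
```

```bash
python3 -m handwheel '[[0,0,0,0,0.5],[0,0,0,0,0.5],[0,0,0,0,0.5],[0,0,-4,0,0.5],[0,0,-4,0,0],[0,0,0,-1.5,0],[-2.3,4.7,0,0,0],[-2.3,4.7,0,0,0],[-2.2,4.8,0,0,0],[0,0,0,0,0]]'
python3 - <<'E'
from h import *
s=sense(); R=np.array(s['ee_rot']); print(100*R.T@(np.array([.5727,-.0434,.19])-s['tcp_pos']))
E
```

```text
time_s: 64.85
tcp_pos: [0.5692, -0.0472, 0.3294]
ee_rot: [[0.998, 0.068, 0.009], [0.068, -0.998, -0.003], [0.008, 0.003, -1.0]]
wrist_force: [0.5, 0.4, 0.5]
gripper_width: 0.009
[ 0.25639663 -0.39921214 13.93683035]
```

```bash
python3 -m handwheel '[[0.25,-0.4,5,0,0],[0,0,5,0,0],[0,0,3.5,0,0],[0,0,0,0,0]]'; python3 -m handwheel '[[0,0,0.4,0,0],[0,0,0.4,0,0],[0,0,0.4,0,0],[0,0,0,0,0]]';  python3 -m handwheel '[[0,0,0.4,0,0],[0,0,0.4,0,0],[0,0,0.4,0,0],[0,0,0,0,0]]'
```

```text
time_s: 65.35
tcp_pos: [0.5728, -0.0402, 0.1913]
ee_rot: [[0.997, 0.073, 0.002], [0.073, -0.997, -0.004], [0.002, 0.004, -1.0]]
wrist_force: [0.3, 0.3, 0.8]
gripper_width: 0.003
time_s: 65.85
tcp_pos: [0.5751, -0.0403, 0.1836]
ee_rot: [[0.997, 0.073, 0.012], [0.073, -0.997, -0.002], [0.012, 0.003, -1.0]]
wrist_force: [0.1, 0.4, 3.0]
gripper_width: 0.004
time_s: 66.35
tcp_pos: [0.5752, -0.0405, 0.1705]
ee_rot: [[0.997, 0.073, 0.011], [0.073, -0.997, -0.003], [0.011, 0.003, -1.0]]
wrist_force: [2.0, 0.6, 2.1]
gripper_width: 0.006
```

```bash
python3 -m handwheel '[[0,0,0.4,0,0],[0,0,0.35,0,0],[0,0,0,0,0],[0,0,0,0,0]]'; python3 -c "
from h import *
cap('scene','s16.png');cap('top','top16.png')"; python3 caps.py top16.png s16.png
```

```text
time_s: 66.85
tcp_pos: [0.5733, -0.0408, 0.1623]
ee_rot: [[0.997, 0.072, 0.006], [0.072, -0.997, -0.003], [0.006, 0.003, -1.0]]
wrist_force: [0.4, 0.0, 2.2]
gripper_width: 0.003
top green [[298, 176], [300, 181], [268, 193], [266, 179]]
[[ 0.6865 -0.0422  0.113 ]
 [ 0.6709 -0.0479  0.113 ]
 [ 0.6367  0.0508  0.113 ]
 [ 0.68    0.0559  0.113 ]]
scene green [[207, 217], [219, 210], [278, 230], [264, 248]]
[[ 0.6763 -0.143   0.113 ]
 [ 0.6379 -0.132   0.113 ]
 [ 0.5957  0.0439  0.113 ]
 [ 0.6646  0.0488  0.113 ]]
[235.72  234.615] [ 69  39 200] [ 0.6949 -0.0194  0.153 ]
[228.3103 226.7586] [11  5 29] [ 0.6868 -0.0514  0.153 ]
```

```bash
cat > th.py <<'E'
from h import *
C=np.array([.640,-.0386,.110]);u=np.array([.9974,.0715,0]);v=np.array([-.0715,.9974,0])
def P(r,y,n,t): return C+v*y+u*(r*np.cos(t)-n*np.sin(t))+np.array([0,0,1])*(r*np.sin(t)+n*np.cos(t))
if __name__=='__main__':
  for t in(0,.3,.35,.4,.45,.5,.55): print(t,*[np.round(proj('scene',P(r,y,n,t)),1) for r,y,n in((.056,.098,.003),(.056,-.098,.003),(0,.06,.043),(0,.0,.043))])
E
python3 th.py
```

```text
0 [262.7 257. ] [203.5 225.1] [261.8 227.1] [243.2 217.6]
0.3 [263.1 252.6] [203.4 220.7] [264.5 224.3] [246.  214.8]
0.35 [263.3 251.8] [203.5 219.9] [264.9 223.9] [246.4 214.4]
0.4 [263.5 251. ] [203.7 219. ] [265.4 223.5] [246.9 214.1]
0.45 [263.8 250.1] [203.9 218.1] [265.8 223.2] [247.3 213.8]
0.5 [264.  249.2] [204.1 217.3] [266.2 223. ] [247.7 213.5]
0.55 [264.3 248.3] [204.3 216.4] [266.6 222.7] [248.1 213.3]
```

```bash
python3 -m handwheel '[[0,0,-4,0,0],[0,0,-5,0,0],[0,0,-4,0,0],[5,0,0,0,0],[5,0,0,0,0],[5,0,0,0,0],[0,0,0,0,0],[0,0,0,0,0]]'
python3 - <<'E'
from h import *
s=sense(); R=np.array(s['ee_rot']); print(100*R.T@(np.array([.7248,-.0325,.175])-s['tcp_pos']))
cap('scene','s17.png');cap('top','top17.png')
E
python3 caps.py top17.png s17.png
```

```text
time_s: 67.95
tcp_pos: [0.7221, -0.0294, 0.2929]
ee_rot: [[0.997, 0.072, 0.006], [0.072, -0.997, -0.003], [0.006, 0.003, -1.0]]
wrist_force: [-0.5, -0.0, 1.2]
gripper_width: 0.004
[ 0.18359705  0.28922305 11.78774123]
top green [[312, 182], [296, 207], [270, 209], [267, 179], [298, 176]]
[[ 0.6668 -0.0844  0.113 ]
 [ 0.5915 -0.0334  0.113 ]
 [ 0.5875  0.0459  0.113 ]
 [ 0.6799  0.0528  0.113 ]
 [ 0.6865 -0.0422  0.113 ]]
[299.3824 194.5294] [ 6  8 34] [ 0.6248 -0.0438  0.153 ]
scene green [[228, 223], [257, 219], [278, 230], [264, 248]]
[[ 0.6578 -0.0821  0.113 ]
 [ 0.5999 -0.0257  0.113 ]
 [ 0.5957  0.0439  0.113 ]
 [ 0.6646  0.0488  0.113 ]]
[279.0857 233.4571] [ 5 14 35] [0.6253 0.0703 0.153 ]
[232.1562 233.3438] [13  9 32] [ 0.6972 -0.0295  0.153 ]
```

```bash
python3 -m handwheel '[[0.2,0.3,4,0,0],[0,0,4,0,0],[0,0,3.8,0,0],[0,0,0,0,0]]'; python3 -m handwheel '[[-0.4,0,0,0,0],[-0.3,0,0,0,0],[0,0,0,0,0]]'; python3 -m handwheel '[[-0.2,0,0,0,0],[0,0,0,0,0]]'; python3 -m handwheel '[[-0.2,0,0,0,0],[0,0,0,0,0]]'
```

```text
time_s: 68.55
tcp_pos: [0.7238, -0.0327, 0.174]
ee_rot: [[0.997, 0.072, 0.003], [0.072, -0.997, -0.003], [0.002, 0.003, -1.0]]
wrist_force: [-0.6, -0.3, -0.1]
gripper_width: 0.002
time_s: 68.92
tcp_pos: [0.7197, -0.0329, 0.1787]
ee_rot: [[0.997, 0.072, 0.013], [0.073, -0.997, -0.002], [0.013, 0.003, -1.0]]
wrist_force: [0.7, 0.8, 0.2]
gripper_width: 0.003
time_s: 69.18
tcp_pos: [0.7174, -0.0331, 0.1769]
ee_rot: [[0.997, 0.072, 0.01], [0.072, -0.997, -0.002], [0.01, 0.003, -1.0]]
wrist_force: [0.4, 0.1, -0.4]
gripper_width: 0.004
time_s: 69.42
tcp_pos: [0.7154, -0.0333, 0.1765]
ee_rot: [[0.997, 0.072, 0.01], [0.072, -0.997, -0.003], [0.009, 0.003, -1.0]]
wrist_force: [0.7, -0.3, -0.7]
gripper_width: 0.005
```

```bash
for i in 1; do :; done; python3 -m handwheel '[[-0.2,0,0,0,0],[0,0,0,0,0]]'; python3 -m handwheel '[[-0.2,0,0,0,0],[0,0,0,0,0]]'; python3 -m handwheel '[[-0.2,0,0,0,0],[0,0,0,0,0]]'; python3 -c "
from h import *
cap('scene','s18.png');cap('top','top18.png')"; python3 caps.py top18.png s18.png | grep -A4 scene
```

```text
time_s: 69.68
tcp_pos: [0.7133, -0.0334, 0.1766]
ee_rot: [[0.997, 0.072, 0.01], [0.072, -0.997, -0.002], [0.01, 0.003, -1.0]]
wrist_force: [0.1, -1.1, -0.4]
gripper_width: 0.004
time_s: 69.92
tcp_pos: [0.7116, -0.0335, 0.1766]
ee_rot: [[0.997, 0.072, 0.011], [0.072, -0.997, -0.002], [0.01, 0.003, -1.0]]
wrist_force: [0.5, -0.4, -1.1]
gripper_width: 0.007
time_s: 70.18
tcp_pos: [0.7109, -0.0335, 0.1773]
ee_rot: [[0.997, 0.073, 0.014], [0.073, -0.997, -0.002], [0.014, 0.003, -1.0]]
wrist_force: [4.8, -0.5, -0.7]
gripper_width: 0.004
scene green [[278, 230], [267, 247], [256, 243], [271, 228]]
[[0.5957 0.0439 0.113 ]
 [0.6574 0.0533 0.113 ]
 [0.6645 0.0216 0.113 ]
 [0.6016 0.0244 0.113 ]]
```

```bash
python3 -m handwheel '[[-0.2,0,0,0,0],[0,0,0,0,0]]'; python3 -m handwheel '[[-0.2,0,0,0,0],[0,0,0,0,0]]'; python3 -m handwheel '[[-0.15,0,0,0,0],[0,0,0,0,0]]'
```

```text
time_s: 70.53
tcp_pos: [0.7102, -0.0336, 0.1782]
ee_rot: [[0.997, 0.073, 0.018], [0.073, -0.997, -0.002], [0.018, 0.004, -1.0]]
wrist_force: [6.4, -0.4, 0.3]
gripper_width: 0.007
time_s: 70.78
tcp_pos: [0.7095, -0.0336, 0.1793]
ee_rot: [[0.997, 0.074, 0.022], [0.074, -0.997, -0.002], [0.022, 0.004, -1.0]]
wrist_force: [9.3, -0.4, -0.4]
gripper_width: 0.011
time_s: 71.03
tcp_pos: [0.709, -0.0336, 0.18]
ee_rot: [[0.997, 0.074, 0.025], [0.074, -0.997, -0.002], [0.025, 0.004, -1.0]]
wrist_force: [11.4, 0.3, 1.2]
gripper_width: 0.002
```

```bash
python3 -m handwheel '[[-0.15,0,0,0,0],[0,0,0,0,0],[0,0,0,0,0]]'; python3 -m handwheel '[[-0.15,0,0,0,0],[0,0,0,0,0],[0,0,0,0,0]]'; python3 -c "
from h import *
cap('scene','s19.png');cap('top','top19.png')"; python3 caps.py top19.png s19.png | grep -A4 scene
```

```text
time_s: 71.4
tcp_pos: [0.7085, -0.0336, 0.1807]
ee_rot: [[0.997, 0.074, 0.028], [0.074, -0.997, -0.002], [0.028, 0.004, -1.0]]
wrist_force: [13.0, -0.3, 1.6]
gripper_width: 0.004
time_s: 71.78
tcp_pos: [0.7079, -0.0337, 0.1815]
ee_rot: [[0.997, 0.075, 0.031], [0.075, -0.997, -0.002], [0.031, 0.004, -1.0]]
wrist_force: [13.5, 0.3, 3.8]
gripper_width: 0.007
scene green [[278, 231], [266, 247], [258, 243], [272, 228]]
[[0.5984 0.0459 0.113 ]
 [0.6589 0.0511 0.113 ]
 [0.6614 0.026  0.113 ]
 [0.5999 0.0266 0.113 ]]
```

```bash
python3 -m handwheel '[[1.5,0,0,0,0],[2,0,0,0,0],[0,0,-5,0,0],[0,0,-5,0,0],[0,0,-5,0,0],[0,-5,0,0,0],[0,-5,0,0,0],[0,-5,0,0,0],[0,0,0,0,0],[0,0,0,0,0]]'
python3 - <<'E'
from h import *
b=cap('scene','s20.png');a=cap('top','top20.png')
E
python3 caps.py top20.png s20.png; python3 th.py | head -7
```

```text
time_s: 73.12
tcp_pos: [0.723, 0.118, 0.326]
ee_rot: [[0.997, 0.073, 0.008], [0.073, -0.997, -0.003], [0.008, 0.004, -1.0]]
wrist_force: [0.5, 0.0, -0.6]
gripper_width: 0.006
top green [[310, 182], [286, 206], [270, 208], [266, 180]]
[[ 0.667  -0.0783  0.113 ]
 [ 0.5954 -0.0031  0.113 ]
 [ 0.5906  0.0458  0.113 ]
 [ 0.6769  0.056   0.113 ]]
[297.0857 195.3429] [ 8  7 35] [ 0.6226 -0.0369  0.153 ]
[278.     198.3214] [ 9  8 56] [0.6152 0.0201 0.153 ]
scene green [[207, 216], [220, 210], [264, 246]]
[[ 0.6737 -0.1454  0.113 ]
 [ 0.6362 -0.1297  0.113 ]
 [ 0.6595  0.0449  0.113 ]]
[230.2251 228.4156] [ 64  43 231] [ 0.688  -0.0439  0.153 ]
0 [262.7 257. ] [203.5 225.1] [261.8 227.1] [243.2 217.6]
0.3 [263.1 252.6] [203.4 220.7] [264.5 224.3] [246.  214.8]
0.35 [263.3 251.8] [203.5 219.9] [264.9 223.9] [246.4 214.4]
0.4 [263.5 251. ] [203.7 219. ] [265.4 223.5] [246.9 214.1]
0.45 [263.8 250.1] [203.9 218.1] [265.8 223.2] [247.3 213.8]
0.5 [264.  249.2] [204.1 217.3] [266.2 223. ] [247.7 213.5]
0.55 [264.3 248.3] [204.3 216.4] [266.6 222.7] [248.1 213.3]
```

Run:
```python
from th import *
b=proj('top',P(0,.06,.043,0))
for t in(.35,.4,.45,.5,.55,.6): print(t,proj('top',P(0,.06,.043,t))-b)
```

```text
0.35 [0.4963848  4.99416582]
0.4 [0.56636847 5.68701811]
0.45 [0.63555026 6.36905202]
0.5 [0.70374532 7.03844909]
0.55 [0.77077214 7.69343223]
0.6 [0.83645316 8.33227127]
```

All the measurements agree on a tilt of about 0.50–0.52 rad. Now I'll lock the knob.

```bash
python3 -m handwheel '[[-4.7,0.5,0,0,1],[-4.7,0.4,0,1,1],[0,0,0,0,1],[0,0,0,0,1]]'
python3 - <<'E'
from h import *
s=sense(); R=np.array(s['ee_rot']); print(100*R.T@(np.array([.6292,.1025,.2495])-s['tcp_pos']),np.degrees(np.arctan2(R[1,0],R[0,0])))
E
```

```text
time_s: 73.72
tcp_pos: [0.631, 0.1015, 0.3263]
ee_rot: [[0.998, 0.054, 0.012], [0.054, -0.999, -0.002], [0.011, 0.003, -1.0]]
wrist_force: [0.6, -0.1, 0.7]
gripper_width: 0.373
[-0.26479055 -0.12832641  7.67855883] 3.082419705081765
```

```bash
python3 -m handwheel '[[-0.2,-0.15,0,0,1],[0,0,3,0,1],[0,0,2.7,0,1],[0,0,2,0,1],[0,0,0,0,1],[0,0,0,0,0],[0,0,0,0,0],[0,0,0,0,0],[0,0,0,0,0],[0,0,0,0,0]]';  python3 -m handwheel '[[0,0,0,0,0],[0,0,0,0,0],[0,0,0,0,0],[0,0,0,0,0],[0,0,0,0,0],[0,0,0,0,0],[0,0,0,0,0]]'
```

```text
time_s: 74.97
tcp_pos: [0.6291, 0.1036, 0.2486]
ee_rot: [[0.998, 0.055, 0.01], [0.055, -0.998, -0.002], [0.01, 0.003, -1.0]]
wrist_force: [-0.1, 0.3, -0.2]
gripper_width: 0.518
time_s: 75.85
tcp_pos: [0.6292, 0.103, 0.2484]
ee_rot: [[0.998, 0.055, 0.01], [0.055, -0.998, -0.003], [0.009, 0.004, -1.0]]
wrist_force: [1.1, -5.4, -0.0]
gripper_width: 0.16
```

Gripped. I'll turn it clockwise about 81°, to a yaw of about -78 to -80.

```bash
python3 -m handwheel '[[0,0,0,8,0],[0,0,0,8,0],[0,0,0,8,0],[0,0,0,8,0],[0,0,0,8,0],[0,0,0,8,0],[0,0,0,8,0],[0,0,0,8,0],[0,0,0,8,0],[0,0,0,0,0]]'; python3 -m handwheel '[[0,0,0,5,0],[0,0,0,5,0],[0,0,0,0,0],[0,0,0,0,0]]'
python3 - <<'E'
from h import *
s=sense(); R=np.array(s['ee_rot']); print(s['moment'],np.degrees(np.arctan2(R[1,0],R[0,0])))
E
python3 -m handwheel '[[0,0,0,2,0],[0,0,0,0,0],[0,0,0,-3,0],[0,0,0,0,0.5],[0,0,0,0,0.6],[0,0,0,0,0.6],[0,0,-4,0,0.6],[0,0,-5,0,0.6],[0,0,-3,0,0.6]]'; python3 -m handwheel '[[-5,0,0,0,0.6],[-5,0,0,0,0.6],[-5,0,0,0,0.6],[0,5,0,0,0.6],[0,5,0,0,0.6],[0,5,0,0,0.6],[0,0,0,0,0.6],[0,0,0,0,0.6]]'
python3 - <<'E'
from h import *
b=cap('scene','s21.png');a=cap('top','top21.png')
cv2.imwrite('pics/m21.png',np.hstack([cv2.resize(b[175:275,190:310,::-1],(480,400),interpolation=2),cv2.resize(a[155:235,240:304,::-1],(320,400),interpolation=2)]))
E
python3 caps.py top21.png s21.png
```

```text
time_s: 77.1
tcp_pos: [0.6289, 0.1025, 0.2484]
ee_rot: [[0.36, -0.933, 0.008], [-0.933, -0.36, -0.005], [0.007, -0.006, -1.0]]
wrist_force: [0.4, -6.4, 0.0]
gripper_width: 0.158
time_s: 77.6
tcp_pos: [0.6288, 0.1027, 0.2484]
ee_rot: [[0.196, -0.981, 0.008], [-0.981, -0.196, -0.005], [0.007, -0.007, -1.0]]
wrist_force: [1.1, -6.2, 0.9]
gripper_width: 0.163
[-1.80461326  0.15624491  0.63308048] -78.69573533356312
time_s: 78.72
tcp_pos: [0.6284, 0.1043, 0.3716]
ee_rot: [[0.211, -0.977, 0.014], [-0.978, -0.211, -0.001], [0.004, -0.014, -1.0]]
wrist_force: [0.5, 0.8, -0.3]
gripper_width: 0.595
time_s: 79.72
tcp_pos: [0.4501, 0.2195, 0.367]
ee_rot: [[0.211, -0.977, 0.011], [-0.977, -0.211, -0.001], [0.003, -0.011, -1.0]]
wrist_force: [-0.1, -0.5, 0.2]
gripper_width: 0.6
top green [[298, 177], [289, 202], [270, 208], [267, 180]]
[[ 0.6834 -0.0421  0.113 ]
 [ 0.6074 -0.0125  0.113 ]
 [ 0.5906  0.0458  0.113 ]
 [ 0.6768  0.0529  0.113 ]]
[278.     198.3214] [ 9  8 56] [0.6152 0.0201 0.153 ]
scene green [[207, 216], [220, 210], [278, 231], [266, 247]]
[[ 0.6737 -0.1454  0.113 ]
 [ 0.6362 -0.1297  0.113 ]
 [ 0.5984  0.0459  0.113 ]
 [ 0.6589  0.0511  0.113 ]]
[232.7184 229.5755] [ 69  44 245] [ 0.687  -0.0361  0.153 ]
[269.1881 223.8317] [ 24  21 101] [0.6157 0.0305 0.153 ]
```

View pics/m21.png

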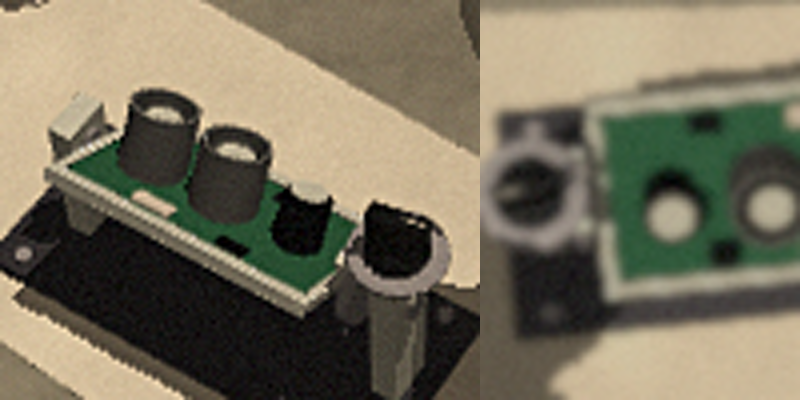

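```bash
python3 -c "
from h import *
print(sense()['wrist_force']); print(job.finish_job())"
```

```text
[-0.03681665 -0.80667772  0.03817143]
the job is handed in; nothing more can be done
None
```

I handed the job in at about 80 s of the 208 s allowed. The finished job matches the task as far as I can measure, but no verdict is reported.

**What I did:**
- **Levelling:** I pushed the board level and locked the knob at its stop.
- **Sleeves:** Only two sleeves were on the bench. I put them on cap1 and cap2 and released them.
- **Tilting:** I loosened the knob, tipped the board towards the robot and turned the knob clockwise to its stop again.

**What went wrong on the way:**
- **First knob turn:** It ran the wrist joint to its limit, slipped off and left the tool tilted 5°. I straightened it to within about 0.6° and locked the knob on a second grip.
- **One sleeve:** I caught its rim and it fell over. It had probably been knocked from its place first. I stood it up again against the board's rail before fitting it.

**Last checks:**
- **Board angle:** It reads about 0.50–0.52 rad in both cameras, against a target of 0.52, and did not move when I locked the knob.
- **Knob:** The turning moment rose as at the first stop, and the tool angle puts the knob at about 1.4 rad.
- **Sleeves:** Both look fully home in the last picture. When I let go of them, the tool height put each within about 1 mm of its seat.
- **Robot:** It is clear of everything, with wrist force below 1 N.
- **Bystanders:** I never worked near the meter, reel or screwdriver, but I did not measure their positions again at the end.

The two cameras disagreed by up to about 4 mm on the capacitor positions. I used values between the two, and both sleeves went on without noticeable force.

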